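Tip the bead bin and scoop the beads into the kit tray

TASK

Tip the blue bead bin fully forward so that the four orange beads roll together into its narrow nose, then use the metal scoop to scoop all four out of the nose and pour them into the white tray, without touching the beads with the fingers. Leave the bin tipped, stand the scoop back upright on its round black mat, and leave the other things on the table standing where they are.

Things in the scene. Friction and masses are not known exactly. Their poses are not given: they have to be found in the camera images.
- stand: Grey stand that carries the bin: base plate 150 x 200 x 10 mm and two side posts to 116 mm high (outer faces 188 mm apart, a 26 mm black knob 8 mm thick outside each). Fixed. Origin on the table midway between the posts; -x of its frame is the bin's nose side (roughly toward the robot). The bin's hinge axis is level, along the stand's y, 100 mm above this origin.
- bin (a joint): Tilt of the bin on its hinge, rad: 0 level (start), 0.42 tipped fully forward (nose down) against the stop. A stiff friction hinge: it stays where it is left; pressing on the yellow lip with about 3 to 5 N tips it.
- bin_nose (a point): Middle of the low end of the bin's flat floor (top face), frame turning with the bin: x back along the floor, z out of the floor. It lies 105 mm in front (-x) of the hinge axis and 12 mm above it when level. The nose wall rises here, leaning out 20 degrees from upright.
- bin_back (a point): Middle of the bin's floor at its back wall, 200 mm behind bin_nose, same axes. Inside the blue bin: a nose channel 68 mm wide from bin_nose to 55 mm behind it, a funnel widening over the next 50 mm to 150 mm, then straight sides to this back wall. Walls 75 mm high above the floor, 3 mm thick, square to the floor except the leaning nose wall.
- bin_lip (a point): Top middle of the yellow press lip on the nose wall's rim, 26 mm (x) by 74 mm (y), 4 mm thick; 145 mm in front of the hinge axis and 89 mm above it when level; moves with the bin. The table below is clear when tipped.
- scoop_mid (a point): Centre of the scoop, 67.5 mm above its underside; -x to its nose, z up along the handle. Aluminium, flat-bottomed, about 0.2 kg, stands on its own. Bottom plate 90 (x) by 58 (y) mm, 2 mm thick, nose edge at x -45. Pan open at nose and top; back wall at x +18 to +21, 32 mm high; side rims only 4 mm high from x -40 to -10, then rising to 28 mm at x +12.
- scoop_grip (a point): Grip point on the scoop's upright wooden handle, 110 mm above the scoop's underside and 32 mm behind scoop_mid (+x). The handle is a 22 x 22 mm square bar, square to the scoop's axes, its top 135 mm above the underside.
- tray: White open tray, 130 x 130 x 45 mm outside, walls 4 mm, fixed. Origin at the centre of its underside.
- mat: Round black rubber mat, radius 85 mm, 3 mm thick, fixed. Origin at the centre of its underside.
- bead1_center (a point): Orange bead, a ball 24 mm across, 11 to 14 g, smooth and free-rolling; this is its centre. It starts loose on the bin's floor.
- bead2_center (a point): Orange bead, a ball 24 mm across, 11 to 14 g, smooth and free-rolling; this is its centre. It starts loose on the bin's floor.
- bead3_center (a point): Orange bead, a ball 24 mm across, 11 to 14 g, smooth and free-rolling; this is its centre. It starts loose on the bin's floor.
- bead4_center (a point): Orange bead, a ball 24 mm across, 11 to 14 g, smooth and free-rolling; this is its centre. It starts loose on the bin's floor.
- bead1: The same bead's body (origin not at a useful point: use the centre).
- bead2: The same bead's body (origin not at a useful point: use the centre).
- bead3: The same bead's body (origin not at a useful point: use the centre).
- bead4: The same bead's body (origin not at a useful point: use the centre).
- scoop: The scoop's body, origin at the centre of its underside (see scoop_mid).
- glue: Bystander: white glue bottle with red cap, 34 mm across, 100 mm high, beside the bin's nose on its left (+y). Origin at the centre of its underside.
- paint: Bystander: green paint jar with white cap, 42 mm across, 55 mm high, beside the bin's nose on its right (-y). Origin at the centre of its underside.
- tape: Bystander: yellow tape roll lying flat, 70 mm across, 24 mm high, beyond the mat. Origin at the centre of its underside.
- varnish: Bystander: amber jar with black cap, 46 mm across, 70 mm high, beyond the tray. Origin at the centre of its underside.
There are look-alikes about, which are no part of the job. What is shaped like the tray but pink, purple or red is not meant.

How it is judged:
By the outcome, as a careful person would: the job done as asked, in the order asked, and still so for the second after the job is handed in, with the robot touching nothing.
It also fails if it takes over 72 s, if anything falls off the work surface, if the arm or the gripper's body presses on something with over 40 N, if the wrist force passes 120 N, or if a joint passes its speed limit or range.

ROBOT

A 7-joint arm with a two-finger parallel gripper is mounted at the origin on the work surface. World frame = base frame: x ahead of the robot, y to its left, z up, the work surface at z = 0. Lengths are in m, angles in rad, forces in N, time in s.
With the tool pointing down it reaches from about 0.4 to 0.875 m from the base axis. Payload 19.3 kg.
Tool frame: the origin (TCP) lies on the centre line of the jaws, within the pads' length; the fingertips stand 11 mm ahead of it and the grasp point (between the pads) lies 8 mm behind it; z points along the fingers, y is the direction in which the jaws open and shut (so a half turn about z gives the same grasp; the last joint's range is limited). The gripper opens to 85 mm and grips with 20 to 120 N. Pads are 22 mm wide; open, the fingers measure 114 mm over their backs; the gripper's body (76 mm by 85 mm) begins 54 mm behind the grasp point. The pads swing forward as they close: fully open they stand 13 mm farther back than shut.
Start: joints at [-1.236, 0.521, -0.036, 1.599, 0.021, 1.021, -0.113], TCP at [0.246, 0.574, 0.242] pointing down, gripper open.
Joint ranges: [-2.91, 2.91], [-0.3, 2.13], [-1.5, 1.42], [0.17, 2.43], [-1.26, 4.41], [0.16, 1.93], [-2.52, 2.52]. Speed limits (rad/s): [1.89, 1.89, 2.39, 2.39, 3.01, 3.01, 3.01].

INTERFACE

Orientations are given as a rotation vector (axis times angle).
In Python, from rig import arm, cams gives the robot as it stands.
- The arm moves only by the tool arm_command, never from a script. Its argument "plan" is a list of rows, each a list of 4 numbers: the shift along the tool's x, y, z in m, then the turn about the tool's z in rad. In form: [[x, y, z, turn], ...]. A call has exactly 5 rows; each row is the pose to reach, as a shift and turn from the pose measured when the call began, along the tool's axes at that moment; what a row does not reach only later rows make up. A row lasts 1/8 s, in which the tool goes at most 62.5 mm and 10.7 degrees, less where a joint would pass 70% of its speed; a pose out of reach is approached as far as the arm can. A call with a gripper value outside its range is refused whole. "grip" is the closure in counts, from 0 (fully open) to 255 (shut), set as the call begins (left out, the last holds). The fingers move at their own pace and stop on an object; the grip force is fixed at half the most. Time passes only in rows, so rows that repeat a pose let the fingers close, or fill a call up. It gives the time, the measured TCP pose, the force and the opening at its end, in the units of the state.
- arm.observe(): the state, without advancing time (a new reading comes with each control period).
- cams.read_camera(name): name is "scene" or "top"; returns the picture (384x512x3 uint8, red, green, blue); there is no depth.
- cams.camera_model(name): a dict with "fx", "fy", "cx", "cy" (pixels), "pose" (4x4, takes a point from camera to world coordinates). Camera axes: x right, y up, looking along -z (the intrinsics and any distortion apply to the point x, -y, -z); pixel columns grow to the right and rows downward; lengths in m; the calibration is good to about 2 mm. A picture is of the moment at which its call begins. camera_model takes no time and is no camera call.
- arm.finish_job(): hands the job in, once; it reports no verdict.
The state is a dict: "time_s": time; "q": joint angles; "joint_velocities": joint speeds; "joint_efforts": joint torques, N m; "ee_pos": TCP position; "ee_rot": TCP orientation; "wrist_force": force on the tool from outside, world axes, zero at the start; "ft_torque": the same for the moment, N m; "width": finger opening in m.
Only numpy, scipy, OpenCV 4.12 (cv2) and the standard library are available. Lean on these libraries where they do the work, as an engineer would, in place of code of your own. Each camera call takes 0.05 s, during which the arm holds its last target.

## Working session

There is one attempt and no reset: what is moved stays moved. The work goes in short steps, Python scripts to look and compute and a tool call to move; the robot and the scene stay as the last step left them, time stands still between calls to the robot, and variables do not carry over. Pictures are saved under pics/ and viewed, and the job is handed in when it is done.

Besides the shell and the picture viewer there is one more tool, called by a JSON object that holds its "op" and its "data", one argument or row to a line. arm_command: Moves the arm, as the interface text tells. Its arguments: {"type":"object","properties":{"plan":{"type":"array","items":{"type":"array","items":{"type":"number"}}},"grip":{"type":"number"}},"required":["plan"]}

```bash
ls; mkdir -p pics; python3 - <<'E'
from rig import arm, cams
import cv2,json
for n in("scene","top"):
    im=cams.read_camera(n); cv2.imwrite(f"pics/{n}0.png",im[...,::-1])
    m=cams.camera_model(n); print(n,m)
print(arm.observe())
E
```

```text
pics
scene {'fx': 404.1607480002796, 'fy': 404.1607480002796, 'cx': 255.25893483489958, 'cy': 191.55461577746877, 'pose': array([[-0.40439899, -0.73658405,  0.54213043,  1.14496101],
       [ 0.91445368, -0.31569261,  0.25320475,  0.29511218],
       [-0.01536001,  0.59814891,  0.80123776,  1.01283359],
       [ 0.        ,  0.        ,  0.        ,  1.        ]])}
top {'fx': 349.4527496527979, 'fy': 349.4527496527979, 'cx': 254.87243113365918, 'cy': 198.96159743091445, 'pose': array([[-0.02283269,  0.98528579, -0.16938297,  0.39658338],
       [-0.99933153, -0.02733202, -0.02427884,  0.01085676],
       [-0.02855118,  0.16871539,  0.98525121,  1.00863049],
       [ 0.        ,  0.        ,  0.        ,  1.        ]])}
{'time_s': 0.1, 'q': array([-1.23622913,  0.52194443, -0.03633845,  1.59990572,  0.02119699,
        1.02111204, -0.11278302]), 'joint_velocities': array([ 2.74012823e-04, -1.38187371e-03, -7.59394803e-05, -3.05600955e-03,
       -9.05667277e-04, -1.83204744e-03, -2.50830053e-03]), 'joint_efforts': array([ 2.76131977e-03, -9.28483844e+01,  1.98364802e+00, -3.70533943e+01,
        1.81055046e-02,  5.45087736e-03, -1.63199809e-05]), 'ee_pos': array([0.24604322, 0.57423653, 0.24180559]), 'ee_rot': array([-6.31427147e-01, -3.07734139e+00,  1.53132931e-03]), 'wrist_force': array([ 0.00254105, -0.35533193, -0.26728939]), 'ft_torque': array([ 0.04556003,  0.04076752, -0.01541234]), 'width': 0.0853569669274154}
```

View pics/scene0.png

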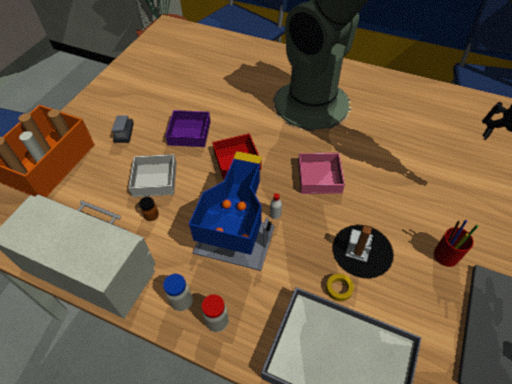

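View pics/top0.png

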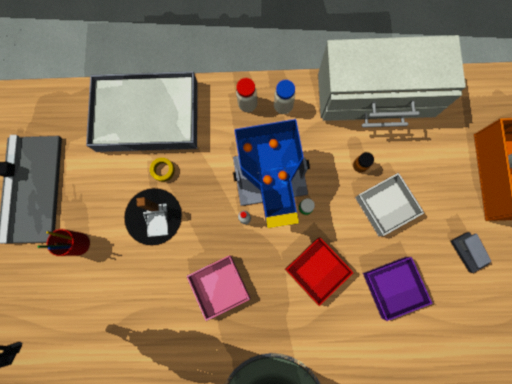

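```bash
cat > h.py <<'E'
import numpy as np, cv2
from scipy.spatial.transform import Rotation as R
from rig import arm, cams
def model(n):
    m=cams.camera_model(n); return m
def ray(n,u,v):
    m=model(n); d=np.array([(u-m['cx'])/m['fx'],-(v-m['cy'])/m['fy'],-1.]); P=m['pose']
    return P[:3,3],P[:3,:3]@d
def at(n,u,v,z):
    o,d=ray(n,u,v); return o+d*(z-o[2])/d[2]
def proj(n,p):
    m=model(n);P=m['pose'];c=P[:3,:3].T@(np.asarray(p,float)-P[:3,3]); return np.array([m['cx']+m['fx']*c[0]/-c[2], m['cy']+m['fy']*(-c[1])/-c[2]])
def tri(p1,p2):
    o1,d1=ray('top',*p1);o2,d2=ray('scene',*p2)
    A=np.stack([d1,-d2],1);s=np.linalg.lstsq(A,o2-o1,rcond=None)[0]
    a=o1+d1*s[0];b=o2+d2*s[1];return (a+b)/2,np.linalg.norm(a-b)
def crop(n,im,x0,y0,x1,y1,k,name):
    c=cv2.resize(im[y0:y1,x0:x1,::-1],None,fx=k,fy=k,interpolation=cv2.INTER_CUBIC);cv2.imwrite('pics/'+name,c)
def st():
    s=arm.observe(); M=R.from_rotvec(s['ee_rot']).as_matrix()
    return s,M
def yaw(M): return np.arctan2(M[1,0],M[0,0])  # tool x in world
def go(p,yw=None):
    s,M=st(); d=M.T@(np.asarray(p)-s['ee_pos'])
    t=0
    if yw is not None:
        t=-(yw-yaw(M)); t=(t+np.pi/2)%np.pi-np.pi/2   # mod half turn
    print('shift',d.round(4),'turn',round(t,3))
E
python3 - <<'E'
from h import *
t=cv2.imread('pics/top0.png')[...,::-1];s=cv2.imread('pics/scene0.png')[...,::-1]
crop('top',t,215,110,325,240,6,'c1.png'); crop('scene',s,180,145,290,275,6,'c2.png')
a=np.hstack([cv2.resize(t[180:250,115:195],None,fx=6,fy=6,interpolation=2),cv2.resize(s[215:285,320:400],None,fx=5.14*7/6,fy=6,interpolation=2)]) 
cv2.imwrite('pics/c3.png',cv2.resize(a[...,::-1],(780,int(a.shape[0]*780/a.shape[1]))))
s_,M=st();print(M.round(3),yaw(M))
E
```

```text
[[-0.919  0.394 -0.   ]
 [ 0.394  0.919 -0.001]
 [-0.    -0.001 -1.   ]] 2.736838644725336
```

View pics/c1.png

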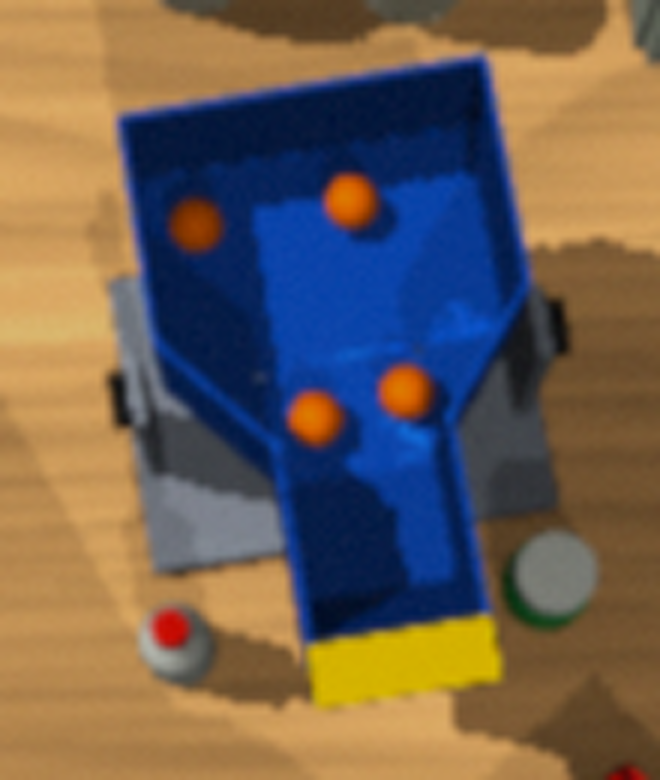

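View pics/c2.png

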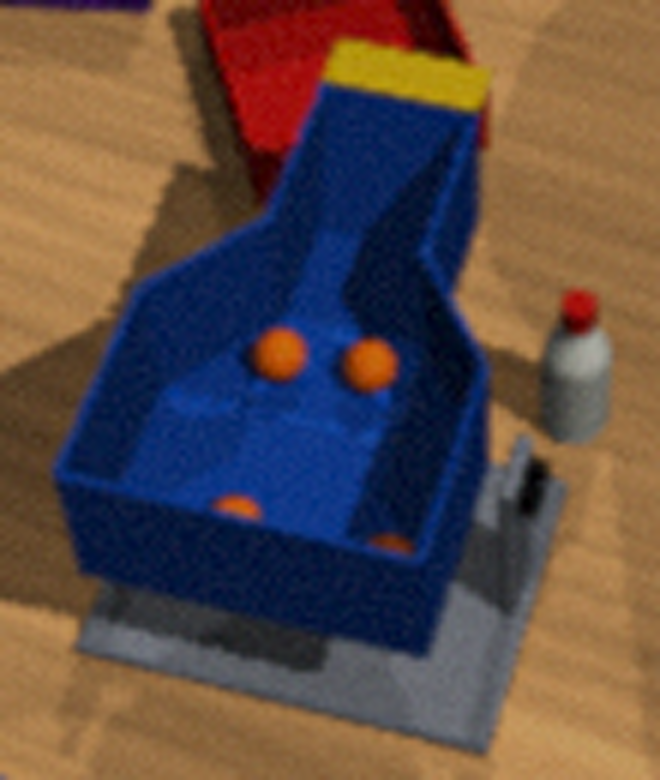

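View pics/c3.png

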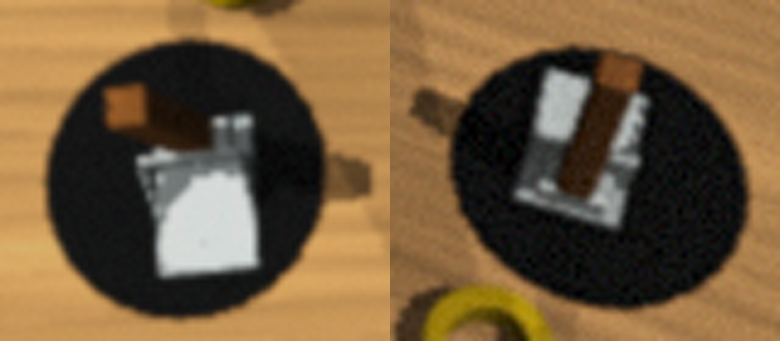

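```bash
cat > fit.py <<'E'
from h import *
from scipy.optimize import least_squares
def fit(obs,x0):
    def f(p):
        c,s=np.cos(p[2]),np.sin(p[2]); r=[]
        for n,pt,uv in obs:
            w=[p[0]+c*pt[0]-s*pt[1],p[1]+s*pt[0]+c*pt[1],pt[2]]; r+=list(proj(n,w)-np.array(uv))
        return r
    o=least_squares(f,x0,loss='soft_l1'); return o.x,np.array(f(o.x)).reshape(-1,2)
E
python3 - <<'E'
from fit import *
T=lambda u,v:(215+u/6-.4,110+v/6-.4); S=lambda u,v:(180+u/6-.4,145+v/6-.4)
z=.189
obs=[('top',(-.132,.037,z),T(307,648)),('top',(-.132,-.037,z),T(492,613)),('top',(-.158,-.037,z),T(502,682)),('top',(-.158,.037,z),T(318,706)),
('top',(.098,.078,.187),T(122,117)),('top',(.098,-.078,.187),T(486,57)),
('scene',(-.158,-.037,z),S(335,40)),('scene',(-.158,.037,z),S(490,68)),('scene',(-.132,.037,z),S(482,110)),('scene',(-.132,-.037,z),S(323,82)),
('scene',(.098,-.078,.187),S(57,480)),('scene',(.098,.078,.187),S(425,560))]
p,r=fit(obs,[.6,0,0]);print('stand',p.round(4),r.round(1).tolist())
T=lambda u,v:(115+u/4.875-.4,180+v/4.875-.4); S=lambda u,v:(320+(u-390)/4.875-.4,215+v/4.875-.4)
h=.138
obs=[('top',(.032,0,h),T(127,106)),('scene',(.032,0,h),S(620,71)),('top',(-.045,.029,.005),T(160,277)),('top',(-.045,-.029,.005),T(258,266)),
('scene',(.045,-.029,.005),S(516,195)),('scene',(.045,.029,.005),S(617,228))]
p,r=fit(obs,[.5,.3,0.]);print('scoop',p.round(4),r.round(1).tolist())
# tray, others
cs=[(358,206),(398,174),(424,209),(385,236)]
for u,v in cs: print(at('top',u,v,.045).round(3))
print('mat',at('top',153,217,.003).round(3),at('scene',362,251,.003).round(3))
E
```

```text
stand [ 0.6298 -0.0115  0.1428] [[-0.0, -0.7], [0.1, -0.1], [0.5, -0.8], [0.1, 0.5], [-1.3, -0.4], [0.1, -0.9], [0.8, -0.9], [0.9, -0.4], [-0.3, -0.4], [-0.0, -1.0], [-0.5, -1.0], [0.3, 0.4]]
scoop [0.5169 0.3219 0.0569] [[0.0, -0.3], [0.0, -0.6], [0.1, -0.8], [-0.1, -0.2], [0.2, -0.2], [0.3, -0.5]]
[ 0.535 -0.25   0.045]
[ 0.622 -0.368  0.045]
[ 0.521 -0.429  0.045]
[ 0.45  -0.317  0.045]
mat [0.524 0.334 0.003] [0.534 0.334 0.003]
```

```bash
python3 - <<'E'
from h import *
t=cv2.imread('pics/top0.png')[...,::-1];s=cv2.imread('pics/scene0.png')[...,::-1]
a=np.hstack([cv2.resize(t[165:245,345:435],None,fx=4.3,fy=4.3,interpolation=2),cv2.resize(s[140:220,110:200],None,fx=4.3,fy=4.3,interpolation=2)]);print(a.shape)
cv2.imwrite('pics/c4.png',a[...,::-1])
E
```

```text
(344, 774, 3)
```

View pics/c4.png

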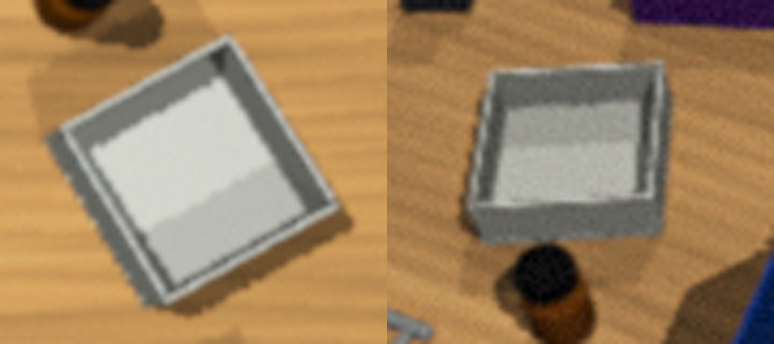

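```bash
python3 - <<'E'
from fit import *
T=lambda u,v:(345+u/4.3-.4,165+v/4.3-.4);S=lambda u,v:(110+(u-387)/4.3-.4,140+v/4.3-.4)
z=.045;a=.065
o=[('top',(-a,a,z),T(62,130)),('top',(a,a,z),T(232,38)),('top',(a,-a,z),T(338,208)),('top',(-a,-a,z),T(165,302))]
P,r=fit(o,[.53,-.34,-.9]);print(P.round(4),r.round(1).tolist())
# which scene corner
for q in[(-a,a),(a,a),(a,-a),(-a,-a)]:
    c,s=np.cos(P[2]),np.sin(P[2]);w=[P[0]+c*q[0]-s*q[1],P[1]+s*q[0]+c*q[1],z];print(np.round(w,3),proj('scene',w).round(1))
print([np.round(S(*x),1).tolist() for x in[(490,72),(660,65),(652,205),(475,205)]])
# lip press point, level: TCP = lip top + tip 11mm
p=np.array([.6298,-.0115]);y=.1428;d=np.array([np.cos(y),np.sin(y)])
for th in (0,.1,.2,.3,.42,.45):
    x=-.145*np.cos(th)-.089*np.sin(th);zz=.1+.089*np.cos(th)-.145*np.sin(th)
    print(th,(p+d*x).round(4),round(zz,4))
print('hover');go([*(p+d*-.147),.26],y)
E
```

```text
[ 0.5384 -0.3406 -1.105 ] [[-0.7, -0.5], [-0.0, -0.7], [0.7, 0.3], [0.0, 0.9]]
[ 0.567 -0.253  0.045] [171.9 185.1]
[ 0.626 -0.37   0.045] [129.  187.1]
[ 0.51  -0.428  0.045] [134.5 155.1]
[ 0.451 -0.312  0.045] [174.9 153.2]
[[133.6, 156.3], [173.1, 154.7], [171.2, 187.3], [130.1, 187.3]]
0 [ 0.4863 -0.0321] 0.189
0.1 [ 0.4782 -0.0333] 0.1741
0.2 [ 0.4716 -0.0342] 0.1584
0.3 [ 0.4667 -0.035 ] 0.1422
0.42 [ 0.4628 -0.0355] 0.1221
0.45 [ 0.4622 -0.0356] 0.1171
hover
shift [-0.4579 -0.4638 -0.0177] turn -0.548
```

{"op": "arm_command", "data": {
  "plan": [
    [-0.045,-0.045,-0.03,-0.1],
    [-0.09,-0.09,-0.05,-0.25],
    [-0.135,-0.135,-0.05,-0.4],
    [-0.18,-0.18,-0.05,-0.548],
    [-0.22,-0.22,-0.05,-0.548]
  ],
  "grip": 255
}}

```text
time_s: 0.72
ee_pos: [0.3592, 0.2906, 0.292]
ee_rot: [0.228, -3.133, 0.001]
wrist_force: [2.6, 0.6, -0.3]
width: -0.0002
```

```bash
python3 -c "
from h import *
s,M=st();print(s['time_s'],s['q'].round(2),s['ee_pos'].round(3),yaw(M))
go([.4843,-.0324,.24],.1428)"
```

```text
0.725 [-0.75  0.2  -0.07  1.95  0.02  0.99  0.89] [0.359 0.291 0.292] -2.9960447651954105
shift [-0.077  -0.3376  0.0523] turn 0.003
```

{"op": "arm_command", "data": {
  "plan": [
    [-0.015,-0.06,0,0],
    [-0.03,-0.12,0,0],
    [-0.045,-0.18,0,0],
    [-0.055,-0.24,0,0],
    [-0.065,-0.3,0,0]
  ]
}}

```text
time_s: 1.35
ee_pos: [0.4673, 0.0012, 0.2923]
ee_rot: [0.229, -3.133, 0.001]
wrist_force: [0.9, 0.9, -0.1]
width: 0.0001
```

```bash
python3 -c "
from h import *
s,M=st();print(s['time_s'],s['q'].round(2),s['ee_pos'].round(3),yaw(M))
go([.4843,-.0324,.215],.1428)"
```

```text
1.35 [-0.27  0.21  0.16  1.94 -0.04  0.99  1.63] [0.467 0.001 0.292] -2.9958787960209636
shift [-0.012  -0.0357  0.0773] turn 0.003
```

{"op": "arm_command", "data": {
  "plan": [
    [-0.012,-0.036,0,0],
    [-0.012,-0.036,0.04,0],
    [-0.012,-0.036,0.08,0],
    [-0.012,-0.036,0.082,0],
    [-0.012,-0.036,0.082,0]
  ]
}}

```text
time_s: 1.98
ee_pos: [0.4848, -0.0327, 0.2114]
ee_rot: [-0.229, 3.133, -0.001]
wrist_force: [0.4, -0.3, 0.3]
width: 0.0002
```

```bash
python3 - <<'E'
from h import *
s,M=st();print(s['ee_pos'].round(4),s['q'].round(2))
p=np.array([.6298,-.0115]);y=.1428;d=np.array([np.cos(y),np.sin(y)])
for th in (0.05,.12,.2,.28,.36,.42):
    x=-.147*np.cos(th)-.089*np.sin(th);zz=.1+.089*np.cos(th)-.147*np.sin(th)
    print(th,end=' ');go([*(p+d*x),zz+.011],y)
im=cams.read_camera('top');crop('top',im,215,110,325,240,5,'d1.png')
E
```

```text
[ 0.4848 -0.0327  0.2114] [-0.19  0.35  0.17  2.   -0.08  0.8   1.74]
0.05 shift [0.0047 0.0004 0.0188] turn 0.003
0.12 shift [0.01   0.0004 0.0296] turn 0.003
0.2 shift [0.0152 0.0005 0.0423] turn 0.003
0.28 shift [0.0193 0.0005 0.0554] turn 0.003
0.36 shift [0.0224 0.0005 0.0688] turn 0.003
0.42 shift [0.024  0.0005 0.079 ] turn 0.003
```

View pics/d1.png

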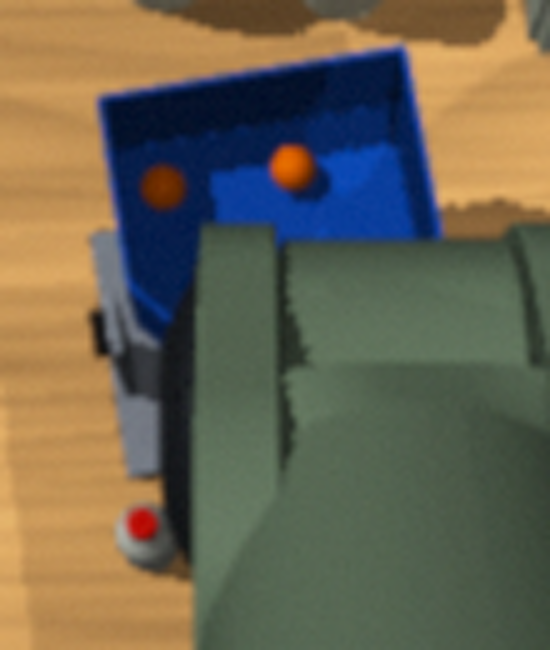

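{"op": "arm_command", "data": {
  "plan": [
    [0.004,0,0.016,0],
    [0.0065,0,0.023,0],
    [0.01,0,0.03,0],
    [0.0125,0,0.036,0],
    [0.0155,0,0.043,0]
  ]
}}

```text
time_s: 2.65
ee_pos: [0.4697, -0.035, 0.1696]
ee_rot: [-0.229, 3.131, -0.001]
wrist_force: [-3.8, -0.5, 3.7]
width: 0.0001
```

{"op": "arm_command", "data": {
  "plan": [
    [0.002,0,0.007,0],
    [0.004,0,0.014,0],
    [0.006,0,0.021,0],
    [0.0075,0,0.028,0],
    [0.0085,0,0.034,0]
  ]
}}

```text
time_s: 3.28
ee_pos: [0.4612, -0.0362, 0.1352]
ee_rot: [-0.229, 3.131, -0.001]
wrist_force: [-6.5, -0.9, 16.6]
width: -0.0001
```

{"op": "arm_command", "data": {
  "plan": [
    [0,0,0.002,0],
    [0,0,0.002,0],
    [0,0,-0.02,0],
    [0,0,-0.08,0],
    [0.02,0.04,-0.14,0]
  ],
  "grip": 0
}}

```text
time_s: 3.9
ee_pos: [0.4407, -0.0063, 0.2672]
ee_rot: [-0.224, 3.129, -0.002]
wrist_force: [0.4, 1.5, 0.2]
width: 0.0855
```

```bash
python3 - <<'E'
from h import *
s,M=st();print(s['time_s'],s['ee_pos'].round(4),s['q'].round(2),yaw(M))
sy=.0569; c=np.array([.5169,.3219])+.032*np.array([np.cos(sy),np.sin(sy)]);print(c)
go([*c,.25],sy)
for n in('scene',): im=cams.read_camera(n);crop(n,im,180,130,290,260,5,'d2.png')
E
```

```text
3.9 [ 0.4407 -0.0063  0.2672] [-0.27  0.19  0.18  2.04 -0.04  0.91  1.64] -2.9987547507952024
[0.54884821 0.32371982]
shift [-0.1539  0.3113  0.0174] turn 0.086
```

View pics/d2.png

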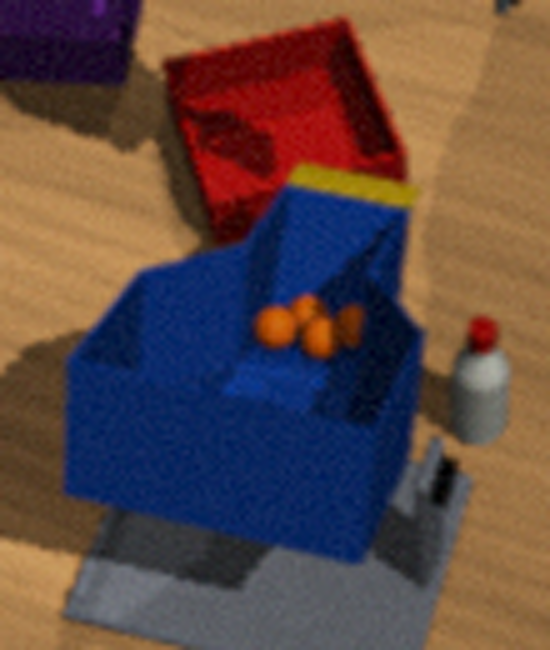

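{"op": "arm_command", "data": {
  "plan": [
    [-0.03,0.06,0.0,0.05],
    [-0.06,0.12,0.0,0.086],
    [-0.09,0.18,0.0,0.086],
    [-0.12,0.24,0.0,0.086],
    [-0.15,0.3,0.0,0.086]
  ]
}}

```text
time_s: 4.58
ee_pos: [0.5371, 0.2937, 0.2735]
ee_rot: [-0.094, 3.13, 0.004]
wrist_force: [0.9, -1.0, 0.6]
width: 0.0855
```

```bash
python3 - <<'E'
from h import *
s,M=st();print(s['time_s'],s['ee_pos'].round(4),s['q'].round(2))
go([.5488,.3237,.105],.0569)
im=cams.read_camera('top');crop('top',im,230,110,320,240,5,'d3.png')
im=cams.read_camera('scene');crop('scene',im,300,170,420,290,5,'d4.png')
E
```

```text
4.575 [0.5371 0.2937 0.2735] [-0.65  0.47  0.08  1.61 -0.03  1.05  1.06]
shift [-0.0117  0.0288  0.1687] turn 0.003
```

View pics/d3.png

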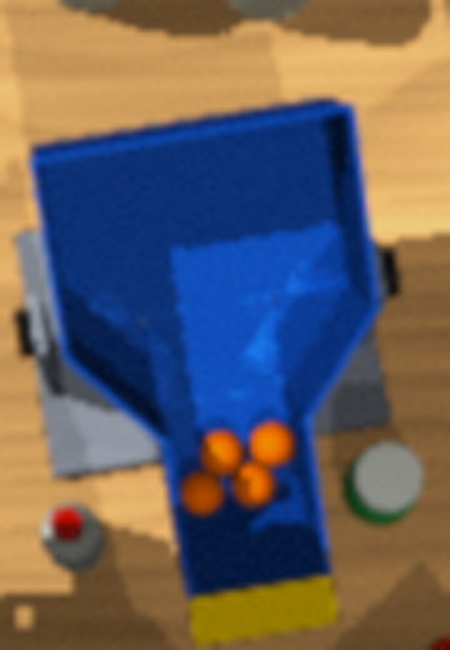

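View pics/d4.png

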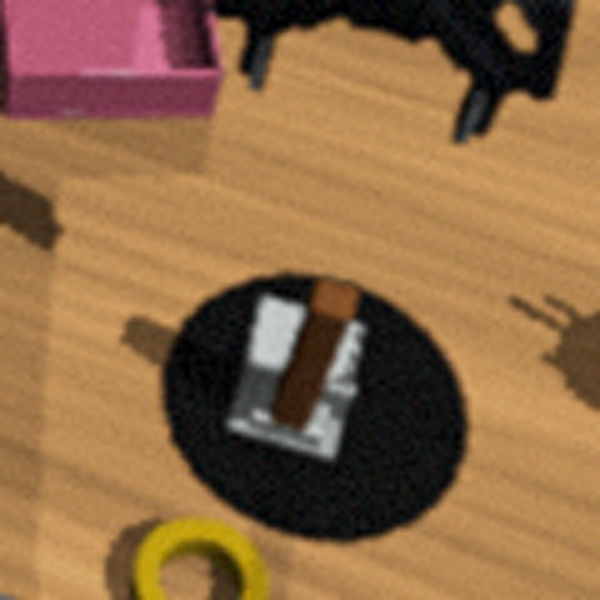

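{"op": "arm_command", "data": {
  "plan": [
    [-0.0117,0.0288,0.05,0.003],
    [-0.0117,0.0288,0.1,0.003],
    [-0.0117,0.0288,0.15,0.003],
    [-0.0117,0.0288,0.169,0.003],
    [-0.0117,0.0288,0.169,0.003]
  ]
}}

```text
time_s: 5.3
ee_pos: [0.5476, 0.3287, 0.1033]
ee_rot: [-0.1, 3.132, 0.006]
wrist_force: [-0.0, -0.0, 0.9]
width: 0.0854
```

```bash
python3 - <<'E'
from h import *
s,M=st();print(s['time_s'],s['ee_pos'].round(4),s['wrist_force'].round(1))
go([.5488,.3237,.105],.0569)
im=cams.read_camera('scene');crop('scene',im,300,170,420,290,5,'d5.png')
E
```

```text
5.3 [0.5476 0.3287 0.1033] [-0.  -0.   0.9]
shift [-0.0008 -0.005  -0.0017] turn 0.007
```

View pics/d5.png

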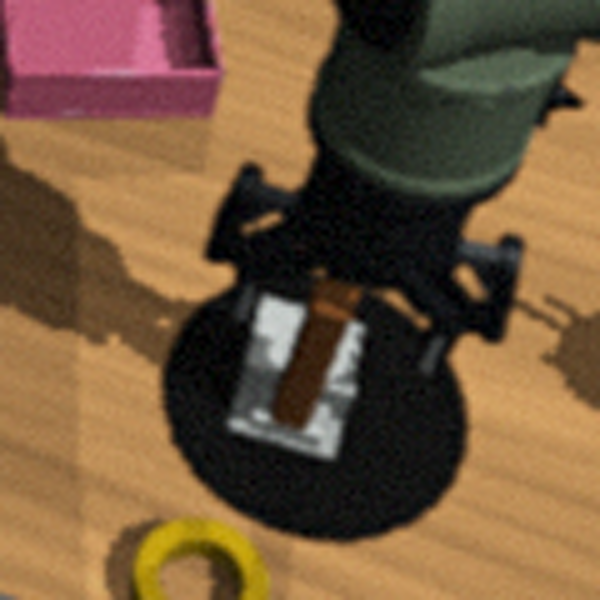

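{"op": "arm_command", "data": {
  "plan": [
    [-0.001,-0.005,-0.002,0.007],
    [-0.001,-0.005,-0.002,0.007],
    [-0.001,-0.005,-0.002,0.007],
    [-0.001,-0.005,-0.002,0.007],
    [-0.001,-0.005,-0.002,0.007]
  ],
  "grip": 255
}}

```text
time_s: 5.98
ee_pos: [0.5497, 0.3242, 0.107]
ee_rot: [-0.089, 3.13, 0.008]
wrist_force: [-1.0, -1.9, 7.0]
width: 0.0212
```

{"op": "arm_command", "data": {
  "plan": [
    [0,0,-0.05,0],
    [0,0,-0.11,0],
    [0,0,-0.15,0],
    [0,0,-0.17,0],
    [0,0,-0.17,0]
  ]
}}

```text
time_s: 6.6
ee_pos: [0.5482, 0.3235, 0.278]
ee_rot: [-0.089, 3.128, 0.01]
wrist_force: [0.3, 0.1, -3.8]
width: 0.0216
```

```bash
python3 - <<'E'
from h import *
s,M=st();print(s['time_s'],s['ee_pos'].round(4),s['wrist_force'].round(1),s['q'].round(2),yaw(M))
im=cams.read_camera('scene');crop('scene',im,300,120,440,290,4,'d6.png')
im=cams.read_camera('top');crop('top',im,90,150,220,290,4,'d7.png')
E
```

```text
6.6 [0.5482 0.3235 0.278 ] [ 0.3  0.1 -3.8] [-0.68  0.5   0.07  1.54 -0.04  1.09  1.03] -3.0849044500140095
```

View pics/d6.png

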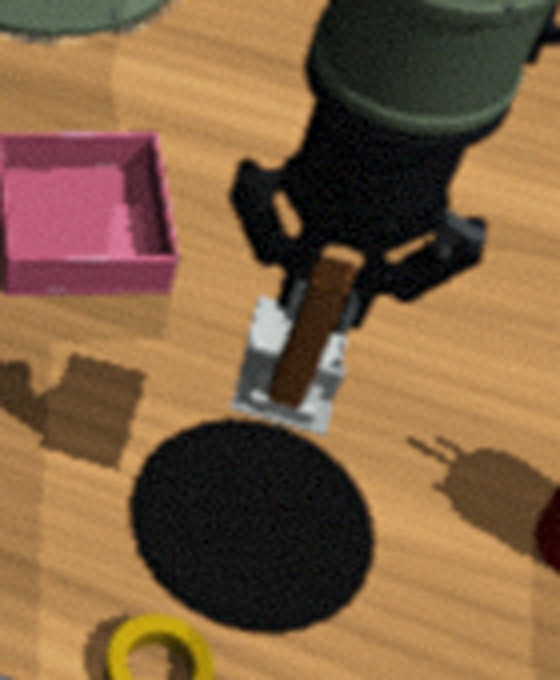

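View pics/d7.png

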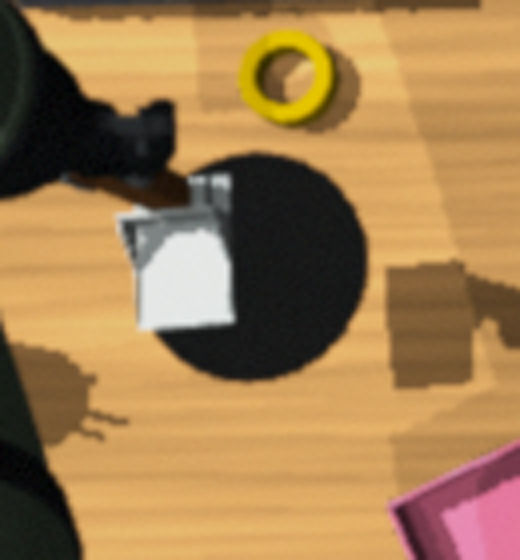

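```bash
cat >> h.py <<'E'
STAND=np.array([.6298,-.0115]);SY=.1428;TRAY=np.array([.5384,-.3406]);TY=-1.105
def ax(y): return np.array([np.cos(y),np.sin(y)])
E
python3 - <<'E'
from h import *
c=TRAY+.03*ax(TY);print(c)
go([*c,.35],TY)
E
```

```text
[ 0.55187403 -0.36740393]
shift [ 0.0341 -0.6893 -0.0775] turn 1.162
```

{"op": "arm_command", "data": {
  "plan": [
    [0.003,-0.03,-0.045,0],
    [0.005,-0.075,-0.08,0.05],
    [0.01,-0.135,-0.08,0.2],
    [0.012,-0.195,-0.08,0.35],
    [0.015,-0.255,-0.08,0.5]
  ]
}}

```text
time_s: 7.32
ee_pos: [0.5457, 0.0654, 0.3532]
ee_rot: [0.696, 3.057, 0.009]
wrist_force: [1.5, -0.5, -2.0]
width: 0.0215
```

```bash
python3 - <<'E'
from h import *
s,M=st();print(s['time_s'],s['ee_pos'].round(4),s['q'].round(2))
go([.5519,-.3674,.35],TY)
E
```

```text
7.325 [0.5457 0.0654 0.3532] [-0.42  0.3   0.26  1.67 -0.08  1.17  0.98]
shift [-0.193  -0.3874  0.0014] turn 0.657
```

{"op": "arm_command", "data": {
  "plan": [
    [-0.027,-0.055,0,0.15],
    [-0.054,-0.11,0,0.3],
    [-0.081,-0.165,0,0.45],
    [-0.108,-0.22,0,0.6],
    [-0.135,-0.275,0,0.655]
  ]
}}

```text
time_s: 7.95
ee_pos: [0.5479, -0.2426, 0.3505]
ee_rot: [1.649, 2.671, 0.011]
wrist_force: [1.0, 0.6, -1.4]
width: 0.0215
```

```bash
python3 - <<'E'
from h import *
s,M=st();print(s['time_s'],s['ee_pos'].round(4),s['q'].round(2))
go([.5519,-.3674,.20],TY)
E
```

```text
7.95 [ 0.5479 -0.2426  0.3505] [-0.02  0.42  0.49  1.55 -0.21  1.22  0.98]
shift [-0.1136 -0.0534  0.15  ] turn -0.001
```

{"op": "arm_command", "data": {
  "plan": [
    [-0.05,-0.02,0,0],
    [-0.095,-0.045,0.02,0],
    [-0.1136,-0.0534,0.06,0],
    [-0.1136,-0.0534,0.12,0],
    [-0.1136,-0.0534,0.15,0]
  ]
}}

```text
time_s: 8.57
ee_pos: [0.5502, -0.3666, 0.195]
ee_rot: [-1.649, -2.67, -0.01]
wrist_force: [0.5, 0.2, -1.3]
width: 0.0215
```

```bash
python3 - <<'E'
from h import *
s,M=st();print(s['time_s'],s['ee_pos'].round(4),s['q'].round(2))
go([.5519,-.3674,.137],TY)
im=cams.read_camera('scene');crop('scene',im,80,100,230,240,4,'e1.png')
im=cams.read_camera('top');crop('top',im,330,140,450,270,4,'e2.png')
E
```

```text
8.575 [ 0.5502 -0.3666  0.195 ] [ 0.23  0.67  0.44  1.56 -0.33  0.99  1.23]
shift [-0.0019  0.001   0.058 ] turn -0.002
```

View pics/e1.png

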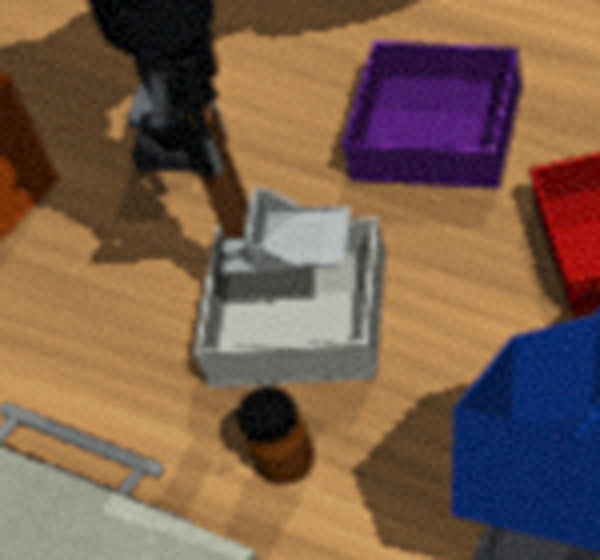

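View pics/e2.png

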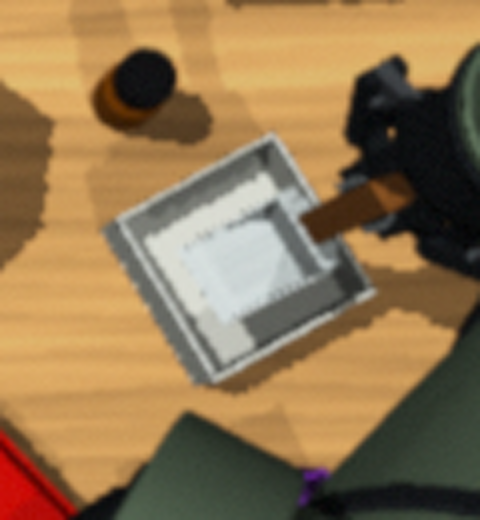

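{"op": "arm_command", "data": {
  "plan": [
    [0,0.001,0.03,0],
    [0,0.001,0.058,0],
    [0.004,0.001,0.058,0],
    [0.008,0.001,0.058,0],
    [0.008,0.001,0.058,0]
  ]
}}

```text
time_s: 9.3
ee_pos: [0.5479, -0.3586, 0.139]
ee_rot: [-1.649, -2.672, -0.009]
wrist_force: [1.2, -2.9, -1.2]
width: 0.0215
```

{"op": "arm_command", "data": {
  "plan": [
    [0.006,0,0,0],
    [0.012,0,0,0],
    [0.017,0,-0.001,0],
    [0.022,0,-0.002,0],
    [0.025,0,-0.002,0]
  ]
}}

```text
time_s: 9.93
ee_pos: [0.5377, -0.3371, 0.1428]
ee_rot: [1.649, 2.672, 0.009]
wrist_force: [1.7, -4.6, -0.6]
width: 0.021
```

```bash
python3 - <<'E'
from h import *
s,M=st();print(s['time_s'],s['ee_pos'].round(4),(M.T@s['wrist_force']).round(1),s['ft_torque'].round(2), (s['ee_pos'][:2]-TRAY)@ax(TY))
im=cams.read_camera('scene');crop('scene',im,80,100,230,240,4,'e3.png')
im=cams.read_camera('top');crop('top',im,330,140,450,270,4,'e4.png')
E
```

```text
9.925 [ 0.5377 -0.3371  0.1428] [-4.8 -0.6  0.6] [-1.27 -0.51  0.1 ] -0.003418459159628896
```

View pics/e3.png

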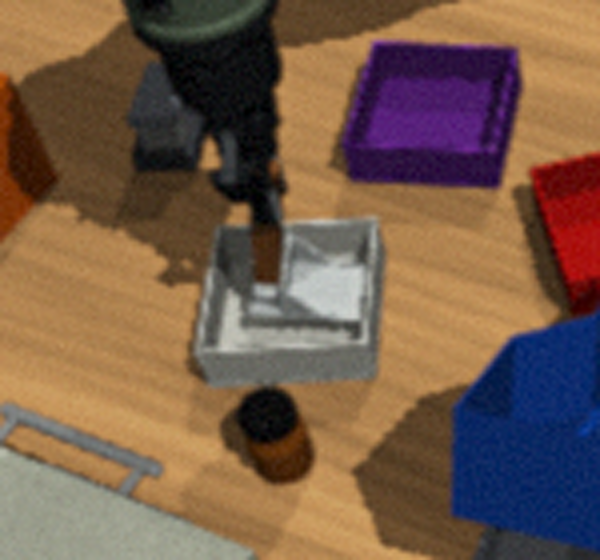

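View pics/e4.png

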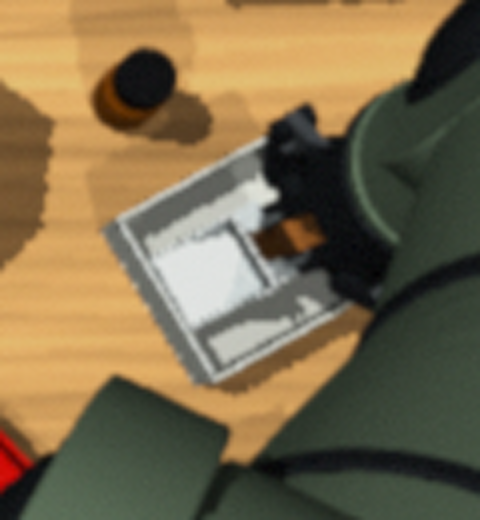

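{"op": "arm_command", "data": {
  "plan": [
    [0.008,0,-0.002,0],
    [0.016,0,-0.003,0],
    [0.024,0,-0.005,0],
    [0.032,0,-0.006,0],
    [0.038,0,-0.006,0]
  ]
}}

```text
time_s: 10.65
ee_pos: [0.5209, -0.303, 0.1495]
ee_rot: [1.648, 2.671, 0.009]
wrist_force: [2.4, -4.5, 0.2]
width: 0.0215
```

```bash
python3 - <<'E'
from h import *
s,M=st();print(s['time_s'],s['ee_pos'].round(4),(M.T@s['wrist_force']).round(1),s['ft_torque'].round(2), (s['ee_pos'][:2]-TRAY)@ax(TY))
E
```

```text
10.65 [ 0.5209 -0.303   0.1495] [-5.1  0.1 -0.2] [-1.43 -0.71  0.01] -0.041447734710735554
```

{"op": "arm_command", "data": {
  "plan": [
    [-0.01,0,-0.01,0],
    [-0.02,0,-0.06,0],
    [-0.02,0,-0.12,0],
    [-0.02,0,-0.17,0],
    [-0.02,0,-0.2,0]
  ]
}}

```text
time_s: 11.28
ee_pos: [0.5287, -0.3221, 0.3527]
ee_rot: [1.648, 2.669, 0.01]
wrist_force: [-0.1, -0.2, -3.0]
width: 0.0215
```

```bash
python3 - <<'E'
from h import *
s,M=st();print(s['time_s'],s['ee_pos'].round(4),(M.T@s['wrist_force']).round(1))
# target: scoop flat above floor at s_nose=55mm, 60mm above
phi=.44
def grip(s_nose,n):  # plate underside parallel to floor at normal offset n, nose edge at s
    B=np.array([-.1008,.068]);u=np.array([np.cos(.42),np.sin(.42)]);nn=np.array([-u[1],u[0]])
    return B+u*(s_nose+.077)+nn*(.110+n)
for a in ((.055,.06),(.055,0.002),(.0,.002)):
    g=grip(*a);print(a,g, end=' ');go([*(STAND+g[0]*ax(SY)),g[1]-.008],SY)
im=cams.read_camera('scene');crop('scene',im,80,60,230,240,4,'e5.png')
im=cams.read_camera('top');crop('top',im,310,110,460,270,4,'e6.png')
E
```

```text
11.275 [ 0.5287 -0.3221  0.3527] [-0.2 -0.2  3. ]
(0.055, 0.06) [-0.04959154  0.2770495 ] shift [0.2481 0.1819 0.0849] turn -1.249
(0.055, 0.002) [-0.02594143  0.22409034] shift [0.2407 0.2039 0.1381] turn -1.249
(0.0, 0.002) [-0.07616132  0.20166352] shift [0.2566 0.1561 0.1601] turn -1.249
```

View pics/e5.png

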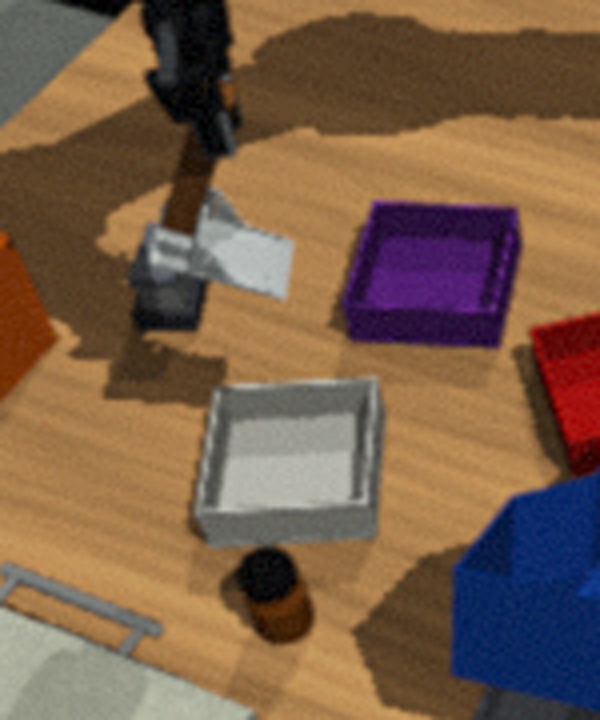

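View pics/e6.png

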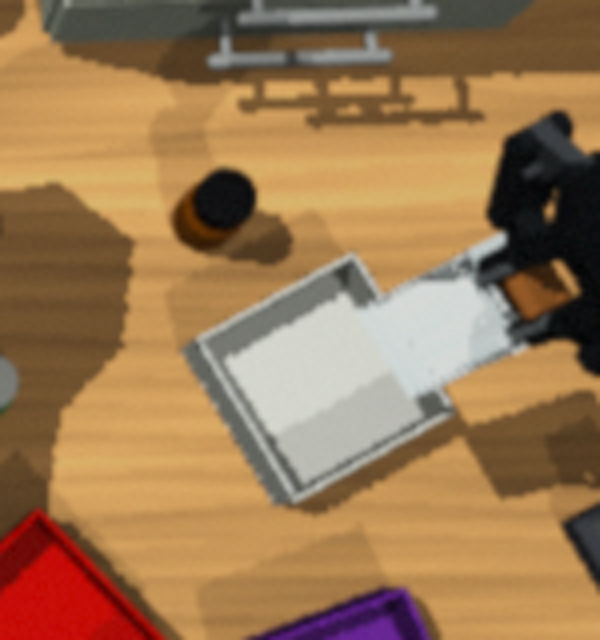

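```bash
cat >> h.py <<'E'
def grip(s_nose,n,off=0):
    B=np.array([-.1008,.068]);u=np.array([np.cos(.42),np.sin(.42)]);nn=np.array([-u[1],u[0]])
    return B+u*(s_nose+.077)+nn*(.110+n)
def gob(s_nose,n):
    g=grip(s_nose,n); go([*(STAND+g[0]*ax(SY)),g[1]-.008],SY)
def inb():
    s,M=st(); d=s['ee_pos'][:2]-STAND; F=s['wrist_force']; a=ax(SY); b=np.array([-a[1],a[0]])
    print('t',s['time_s'],'stand x,y',(d@a).round(4),(d@b).round(4),'gripz',(s['ee_pos'][2]+.008).round(4),'yawerr',round((yaw(M)-SY+np.pi/2)%np.pi-np.pi/2,3),'F x,y,z',(F[:2]@a).round(1),(F[:2]@b).round(1),F[2].round(1),s['q'][6].round(2))
E
python3 -c "
from h import *
inb();gob(.06,.13)"
```

```text
t 11.375 stand x,y -0.1438 -0.2936 gripz 0.3612 yawerr -1.249 F x,y,z 0.5 -1.1 -1.8 1.13
shift [0.2564 0.1593 0.0191] turn -1.249
```

{"op": "arm_command", "data": {
  "plan": [
    [0.035,0.02,0,-0.17],
    [0.075,0.045,0,-0.35],
    [0.115,0.07,0,-0.53],
    [0.155,0.095,0,-0.71],
    [0.19,0.12,0,-0.89]
  ]
}}

```text
time_s: 12.0
ee_pos: [0.551, -0.0973, 0.3534]
ee_rot: [0.329, 3.117, 0.005]
wrist_force: [1.8, 0.4, -2.2]
width: 0.0216
```

```bash
python3 -c "
from h import *
inb();gob(.06,.13)"
```

```text
t 12.0 stand x,y -0.0903 -0.0738 gripz 0.3614 yawerr -0.353 F x,y,z 1.8 0.1 -2.2 1.52
shift [0.01   0.0749 0.0186] turn -0.353
```

{"op": "arm_command", "data": {
  "plan": [
    [0.005,0.035,0.003,-0.15],
    [0.01,0.06,0.01,-0.3],
    [0.01,0.075,0.018,-0.353],
    [0.01,0.075,0.018,-0.353],
    [0.01,0.075,0.018,-0.353]
  ]
}}

```text
time_s: 12.62
ee_pos: [0.5569, -0.0232, 0.3355]
ee_rot: [-0.218, 3.127, 0.002]
wrist_force: [-0.3, -0.3, -2.1]
width: 0.0214
```

```bash
python3 - <<'E'
from h import *
inb();gob(.06,.03)
im=cams.read_camera('scene');crop('scene',im,170,70,300,250,4,'f1.png')
im=cams.read_camera('top');crop('top',im,210,110,340,270,4,'f2.png')
E
```

```text
t 12.625 stand x,y -0.0738 -0.0012 gripz 0.3435 yawerr -0.004 F x,y,z -0.3 -0.2 -2.1 1.71
shift [-0.0403  0.0013  0.0921] turn -0.004
```

View pics/f1.png

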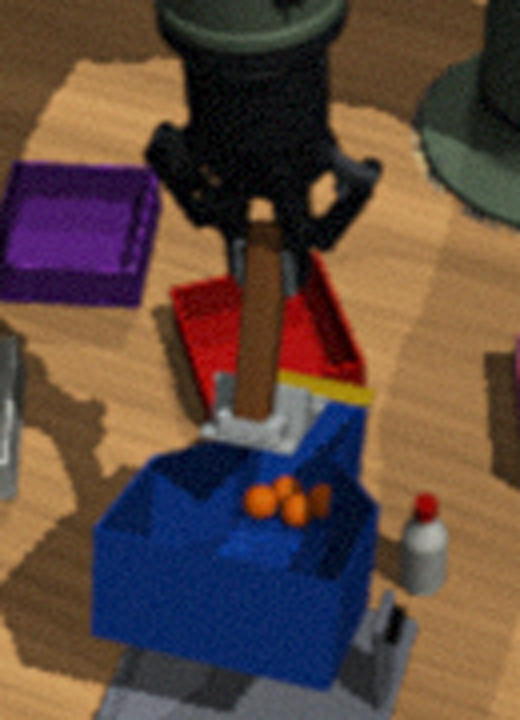

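View pics/f2.png

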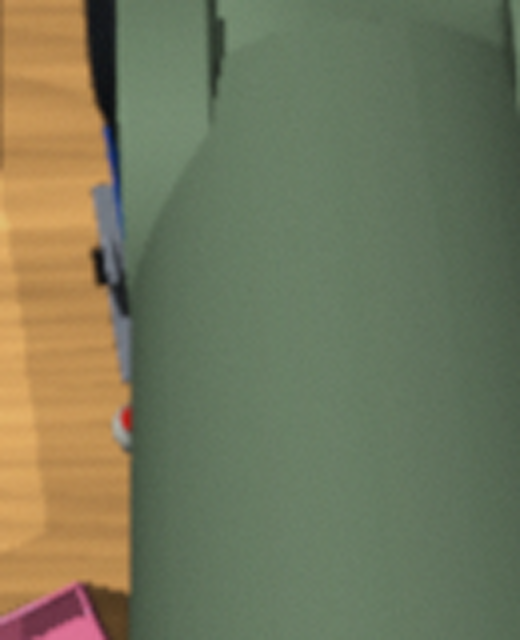

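```bash
python3 - <<'E'
from h import *
def onfloor(n,u,v,h):
    o,d=ray(n,u,v);a=ax(SY)
    U=np.array([*(a*np.cos(.42)),np.sin(.42)]);N=np.array([*(-a*np.sin(.42)),np.cos(.42)])
    B=np.array([*(STAND-.1008*a),.068]); t=((B+N*h-o)@N)/(d@N); p=o+t*d
    return ((p-B)@U).round(4),((p-B)@np.array([-a[1],a[0],0])).round(4)
for x,y in[(202,493),(253,484),(221,452),(271,442)]: print(onfloor('top',230+x/5-.4,110+y/5-.4,.012))
for x,y in[(261,501),(287,489),(296,510),(320,500)]: print('s',onfloor('scene',170+x/4-.4,70+y/4-.4,.012))
E
```

```text
(np.float64(0.008), np.float64(0.0195))
(np.float64(0.0082), np.float64(-0.0082))
(np.float64(0.0286), np.float64(0.0061))
(np.float64(0.0295), np.float64(-0.021))
s (np.float64(0.029), np.float64(-0.0222))
s (np.float64(0.0051), np.float64(-0.0099))
s (np.float64(0.0307), np.float64(0.0042))
s (np.float64(0.0104), np.float64(0.0162))
```

{"op": "arm_command", "data": {
  "plan": [
    [-0.01,0.0013,0.023,-0.004],
    [-0.02,0.0013,0.046,-0.004],
    [-0.03,0.0013,0.07,-0.004],
    [-0.04,0.0013,0.092,-0.004],
    [-0.04,0.0013,0.092,-0.004]
  ]
}}

```text
time_s: 13.35
ee_pos: [0.5967, -0.0165, 0.2429]
ee_rot: [-0.224, 3.128, 0.002]
wrist_force: [-1.0, -0.1, -2.3]
width: 0.0211
```

```bash
python3 - <<'E'
from h import *
inb();gob(.06,.003)
im=cams.read_camera('scene');crop('scene',im,170,70,300,250,4,'f3.png')
E
```

```text
t 13.35 stand x,y -0.0334 -0.0002 gripz 0.2509 yawerr -0.0 F x,y,z -1.0 0.0 -2.3 1.72
shift [-0.0115  0.0002  0.0239] turn -0.0
```

View pics/f3.png

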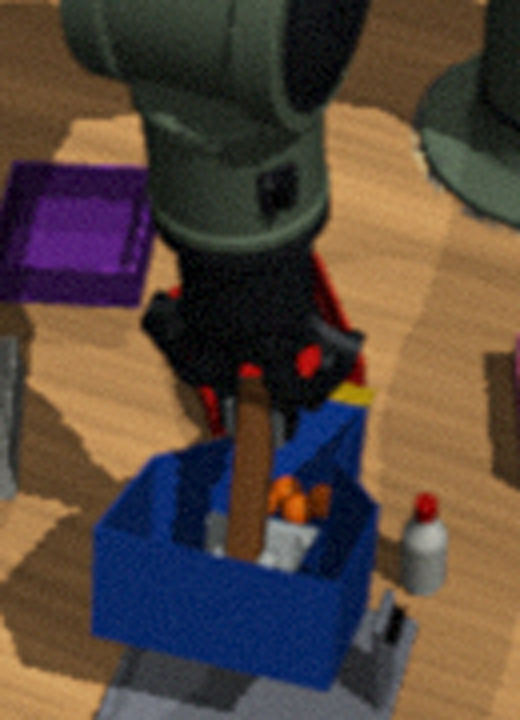

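{"op": "arm_command", "data": {
  "plan": [
    [-0.004,0,0.01,0],
    [-0.008,0,0.018,0],
    [-0.0105,0,0.022,0],
    [-0.012,0,0.0255,0],
    [-0.012,0,0.026,0]
  ]
}}

```text
time_s: 14.02
ee_pos: [0.6112, -0.0145, 0.2209]
ee_rot: [-0.223, 3.121, 0.002]
wrist_force: [-0.0, 1.4, 30.6]
width: 0.0211
```

```bash
python3 - <<'E'
from h import *
inb();gob(.06,.0);gob(0.03,0);gob(0,0)
E
```

```text
t 14.025 stand x,y -0.0188 -0.0004 gripz 0.2289 yawerr -0.0 F x,y,z 0.2 1.4 30.6 1.73
shift [0.0018 0.0004 0.0046] turn -0.0
shift [0.0293 0.0003 0.0164] turn -0.0
shift [0.0569 0.0003 0.0283] turn -0.0
```

{"op": "arm_command", "data": {
  "plan": [
    [0.004,0,-0.002,0],
    [0.008,0,0.001,0],
    [0.01,0,0.002,0],
    [0.012,0,0.003,0],
    [0.014,0,0.004,0]
  ]
}}

```text
time_s: 14.65
ee_pos: [0.5972, -0.0165, 0.2164]
ee_rot: [-0.223, 3.121, 0.002]
wrist_force: [-0.1, -0.1, -2.5]
width: 0.0215
```

```bash
python3 - <<'E'
from h import *
inb();gob(.03,.004);gob(0,.004)
im=cams.read_camera('scene');crop('scene',im,190,130,290,250,6,'f4.png')
E
```

```text
t 14.65 stand x,y -0.0329 -0.0003 gripz 0.2244 yawerr -0.0 F x,y,z -0.1 -0.1 -2.5 1.73
shift [0.0168 0.0003 0.0085] turn -0.0
shift [0.0443 0.0003 0.0204] turn -0.0
```

View pics/f4.png

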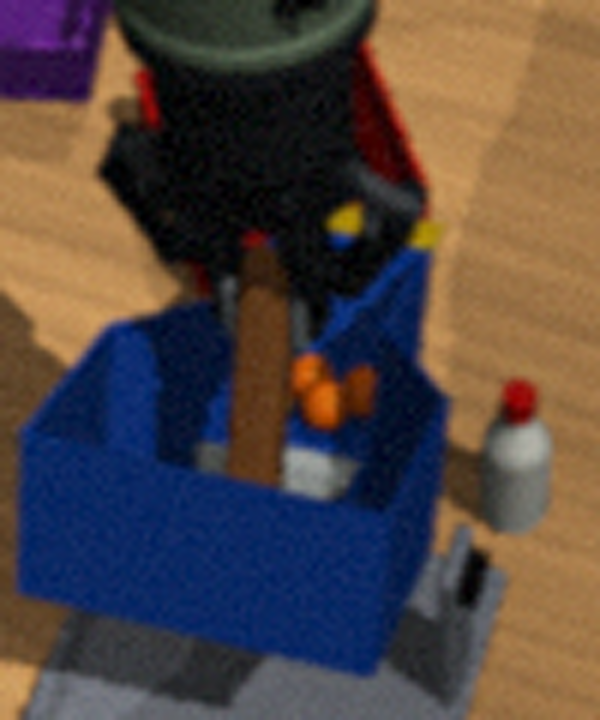

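```bash
python3 - <<'E'
import cv2,numpy as np
a=cv2.imread('pics/f3.png');a=cv2.resize(a,(130,180),interpolation=cv2.INTER_AREA)[105:180,10:100]
b=cv2.imread('pics/f4.png');b=cv2.resize(b,(100,120),interpolation=cv2.INTER_AREA)[45:120,0:90][:75,:90]
# f3 offset (170,70) -> region x180..,y175 ; f4 offset (190,130): y175 -> row45, x190
a=a[:, 10:90]; b=b[:, :80]
print(a.shape,b.shape); cv2.imwrite('pics/cmp.png',cv2.resize(np.hstack([a,b]),None,fx=4.9,fy=4.9,interpolation=2))
E
```

```text
(75, 80, 3) (75, 80, 3)
```

View pics/cmp.png

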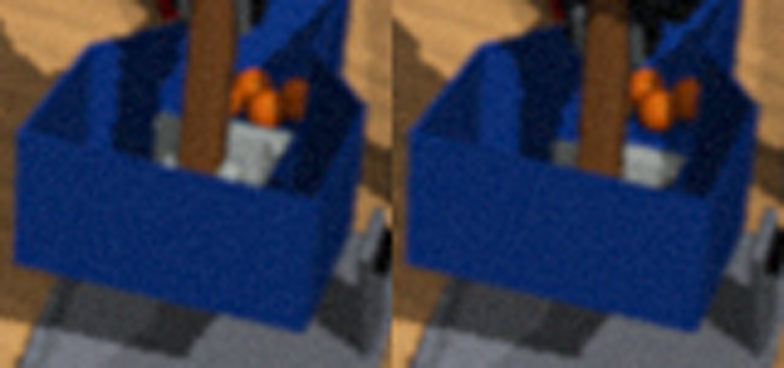

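{"op": "arm_command", "data": {
  "plan": [
    [0.004,0,0.0035,0],
    [0.008,0,0.0055,0],
    [0.013,0,0.0075,0],
    [0.018,0,0.0097,0],
    [0.0215,0,0.0113,0]
  ]
}}

```text
time_s: 15.32
ee_pos: [0.5767, -0.0196, 0.2059]
ee_rot: [-0.223, 3.118, 0.002]
wrist_force: [1.1, 0.9, 15.3]
width: 0.0213
```

```bash
python3 - <<'E'
from h import *
inb();gob(0,.004);gob(0,.002)
im=cams.read_camera('scene');crop('scene',im,190,130,290,250,6,'f5.png')
E
```

```text
t 15.325 stand x,y -0.0537 -0.0005 gripz 0.2139 yawerr -0.0 F x,y,z 1.2 0.7 15.3 1.73
shift [0.0234 0.0005 0.0101] turn -0.0
shift [0.0226 0.0005 0.0119] turn -0.0
```

View pics/f5.png

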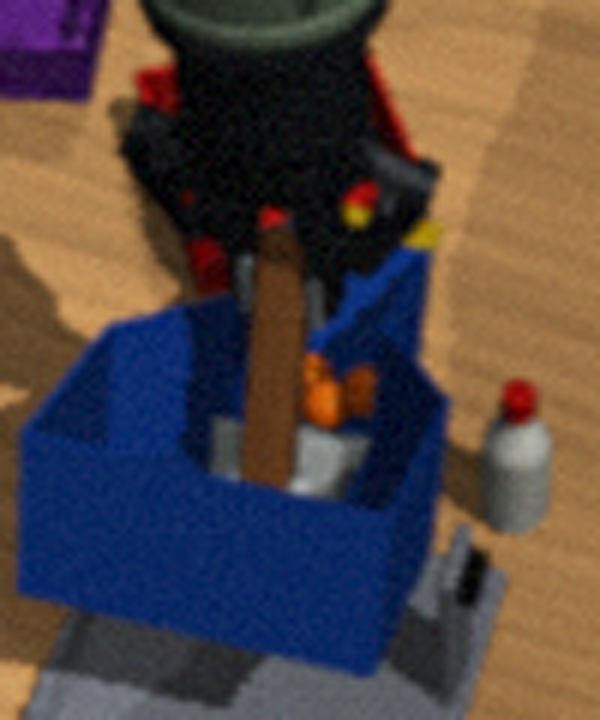

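{"op": "arm_command", "data": {
  "plan": [
    [0.005,0,0.0015,0],
    [0.01,0,0.0037,0],
    [0.015,0,0.006,0],
    [0.019,0,0.0078,0],
    [0.0225,0,0.0095,0]
  ]
}}

```text
time_s: 16.0
ee_pos: [0.5541, -0.0229, 0.1959]
ee_rot: [-0.223, 3.118, 0.002]
wrist_force: [1.3, -0.3, 4.5]
width: 0.021
```

```bash
python3 - <<'E'
from h import *
inb();gob(0,.004)
im=cams.read_camera('scene');crop('scene',im,190,130,290,250,6,'f6.png')
E
```

```text
t 16.0 stand x,y -0.0765 -0.0005 gripz 0.2039 yawerr -0.0 F x,y,z 1.3 -0.5 4.5 1.74
shift [0.0004 0.0005 0.0004] turn -0.0
```

View pics/f6.png

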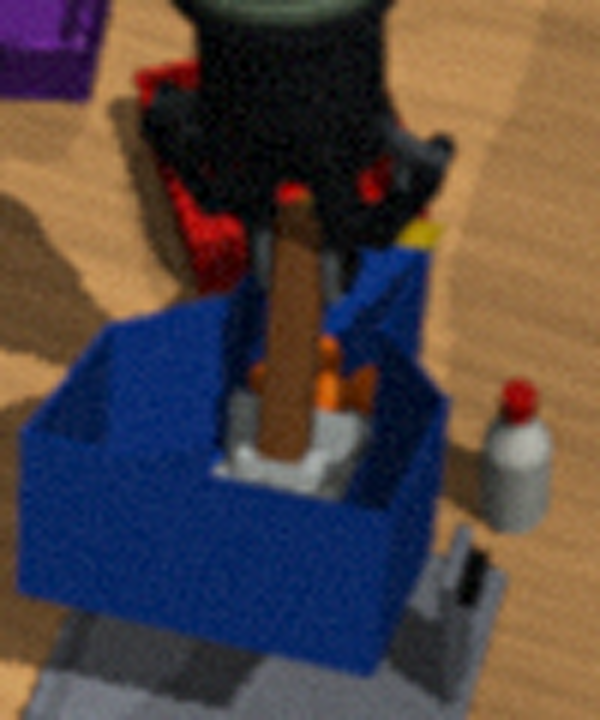

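{"op": "arm_command", "data": {
  "plan": [
    [0.002,0,0.0018,0],
    [0.004,0,0.003,0],
    [0.006,0,0.004,0],
    [0.008,0,0.005,0],
    [0.009,0,0.0055,0]
  ]
}}

```text
time_s: 16.68
ee_pos: [0.5481, -0.0241, 0.1932]
ee_rot: [-0.222, 3.111, 0.002]
wrist_force: [2.0, 0.3, 38.8]
width: 0.0212
```

```bash
python3 - <<'E'
from h import *
inb();gob(0,.004)
im=cams.read_camera('scene');crop('scene',im,190,130,290,250,6,'f7.png')
E
```

```text
t 16.675 stand x,y -0.0827 -0.0009 gripz 0.2012 yawerr -0.0 F x,y,z 2.1 0.0 38.8 1.74
shift [-0.0058  0.0009 -0.0022] turn -0.0
```

View pics/f7.png

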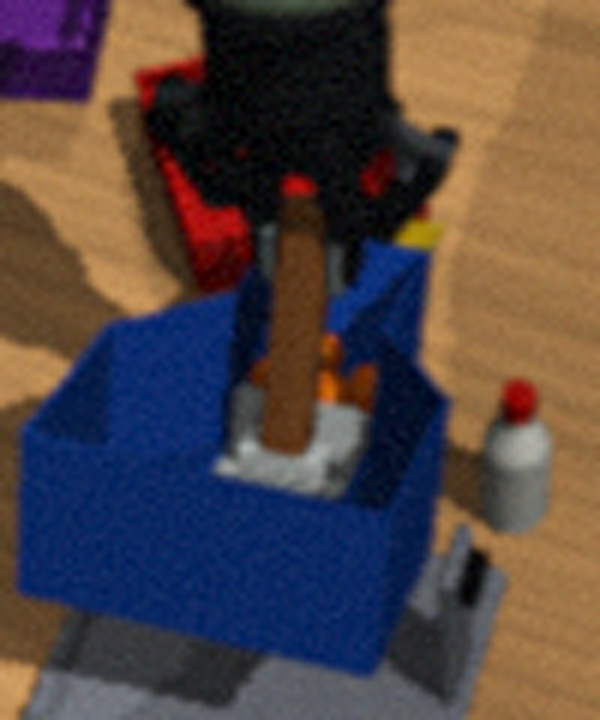

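```bash
cat >> h.py <<'E'
def onfloor(n,u,v,h):
    o,d=ray(n,u,v);a=ax(SY)
    U=np.array([*(a*np.cos(.42)),np.sin(.42)]);N=np.array([*(-a*np.sin(.42)),np.cos(.42)])
    B=np.array([*(STAND-.1008*a),.068]); t=((B+N*h-o)@N)/(d@N); p=o+t*d
    return ((p-B)@U).round(4),((p-B)@np.array([-a[1],a[0],0])).round(4)
E
python3 - <<'E'
from h import *
S=lambda x,y:(190+x/6-.4,130+y/6-.4)
print(onfloor('scene',*S(217,467),.002),onfloor('scene',*S(330,498),.002))
for n,c in (('handle top',(303,195)),):
  print(onfloor('scene',*S(*c),.135))
for c in ((260,375),(330,350),(326,388),(360,385)): print('bead',onfloor('scene',*S(*c),.014))
E
```

```text
(np.float64(0.0869), np.float64(-0.0294)) (np.float64(0.0913), np.float64(0.0254))
(np.float64(0.0651), np.float64(-0.0058))
bead (np.float64(0.0198), np.float64(-0.0309))
bead (np.float64(-0.0172), np.float64(-0.0068))
bead (np.float64(0.0185), np.float64(0.0015))
bead (np.float64(0.0092), np.float64(0.0157))
```

{"op": "arm_command", "data": {
  "plan": [
    [-0.002,0,-0.0005,0],
    [-0.004,0,-0.001,0],
    [-0.006,0,-0.002,0],
    [-0.007,0,-0.0025,0],
    [-0.007,0,-0.0025,0]
  ]
}}

```text
time_s: 17.35
ee_pos: [0.5547, -0.0232, 0.1956]
ee_rot: [-0.222, 3.111, 0.002]
wrist_force: [-2.9, 0.3, -1.3]
width: 0.0215
```

```bash
python3 - <<'E'
from h import *
inb()
im=cams.read_camera('scene');crop('scene',im,190,130,290,250,6,'g1.png')
E
```

```text
t 17.35 stand x,y -0.076 -0.0009 gripz 0.2036 yawerr -0.0 F x,y,z -2.9 0.7 -1.3 1.74
```

View pics/g1.png

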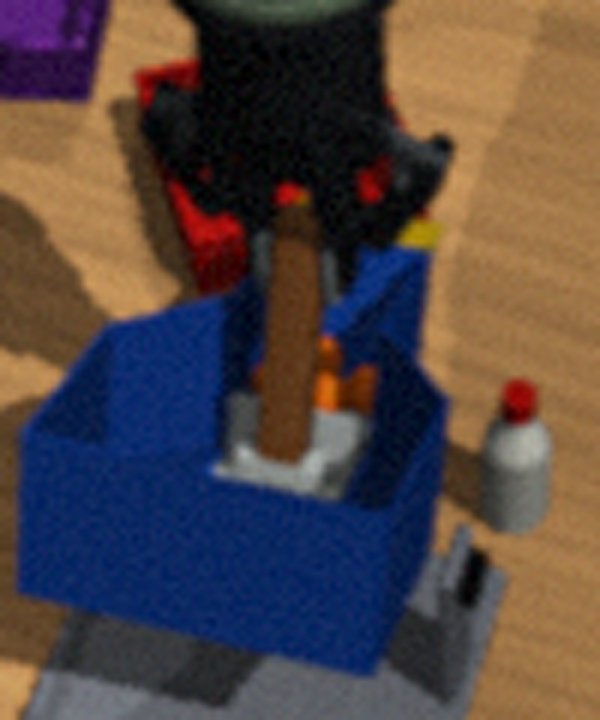

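{"op": "arm_command", "data": {
  "plan": [
    [0.003,0,0.0018,0],
    [0.006,0,0.004,0],
    [0.006,0,0.0045,0],
    [0.003,0,0.0042,0],
    [0.0,0,0.0035,0]
  ]
}}

```text
time_s: 18.02
ee_pos: [0.5572, -0.0229, 0.1948]
ee_rot: [-0.221, 3.105, 0.003]
wrist_force: [-5.4, 1.5, 30.8]
width: 0.0212
```

```bash
python3 - <<'E'
from h import *
inb()
im=cams.read_camera('scene');crop('scene',im,190,130,290,250,6,'g2.png')
E
```

```text
t 18.025 stand x,y -0.0734 -0.0009 gripz 0.2028 yawerr -0.0 F x,y,z -5.2 2.2 30.8 1.74
```

View pics/g2.png

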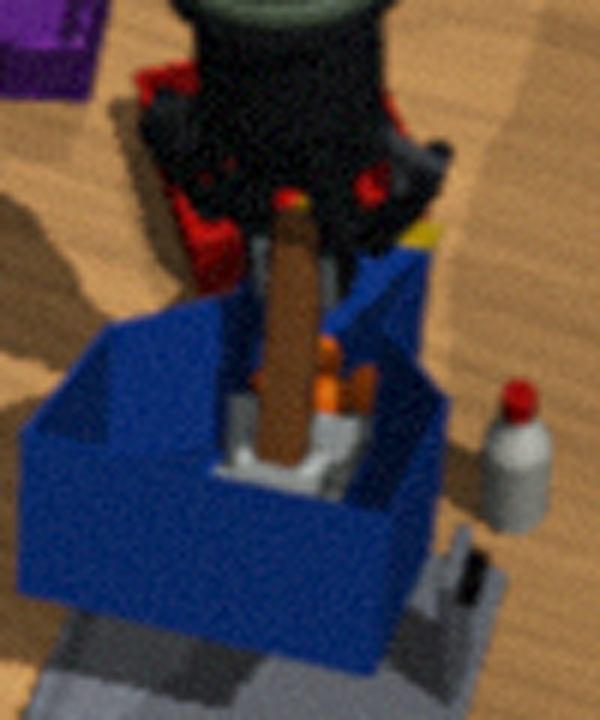

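{"op": "arm_command", "data": {
  "plan": [
    [-0.001,0,0,0],
    [-0.002,0,0,0],
    [-0.003,0,-0.0003,0],
    [-0.004,0,-0.0007,0],
    [-0.005,0,-0.001,0]
  ]
}}

```text
time_s: 18.7
ee_pos: [0.5609, -0.0224, 0.1963]
ee_rot: [-0.221, 3.108, 0.003]
wrist_force: [-18.6, -0.9, 21.9]
width: 0.0213
```

```bash
python3 - <<'E'
from h import *
inb()
im=cams.read_camera('scene');crop('scene',im,190,130,290,250,6,'g3.png')
E
```

```text
t 18.7 stand x,y -0.0698 -0.001 gripz 0.2043 yawerr -0.001 F x,y,z -18.5 1.7 21.9 1.74
```

View pics/g3.png

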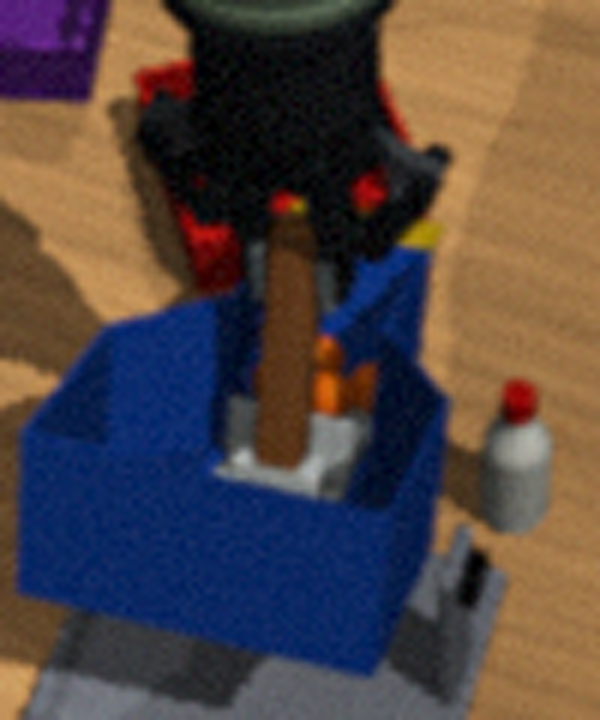

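{"op": "arm_command", "data": {
  "plan": [
    [-0.001,0,-0.0003,0],
    [-0.002,0,-0.0007,0],
    [-0.003,0,-0.001,0],
    [-0.004,0,-0.0015,0],
    [-0.005,0,-0.002,0]
  ]
}}

```text
time_s: 19.38
ee_pos: [0.565, -0.0219, 0.1983]
ee_rot: [-0.221, 3.109, 0.003]
wrist_force: [-9.8, -2.1, 6.3]
width: 0.0215
```

```bash
python3 - <<'E'
from h import *
inb()
im=cams.read_camera('scene');crop('scene',im,190,130,290,250,6,'g4.png')
E
```

```text
t 19.375 stand x,y -0.0656 -0.001 gripz 0.2063 yawerr -0.001 F x,y,z -10.0 -0.6 6.3 1.74
```

View pics/g4.png

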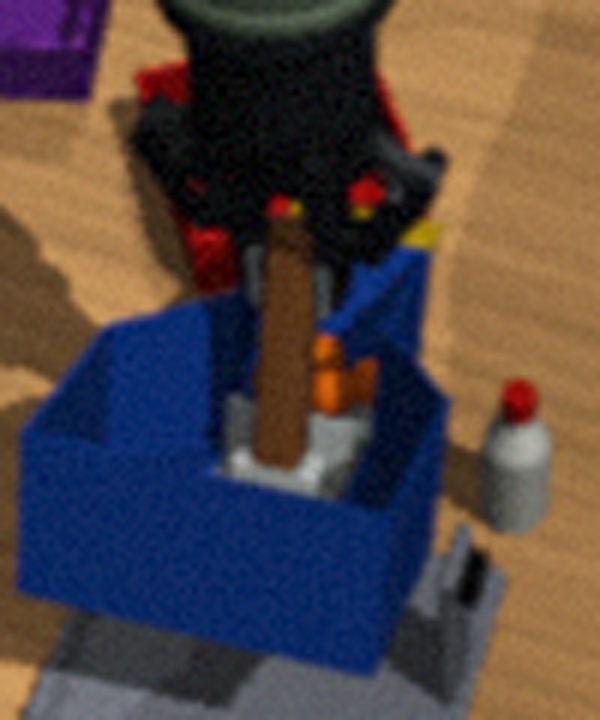

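{"op": "arm_command", "data": {
  "plan": [
    [0.0,0,-0.001,0],
    [0.001,0,-0.001,0],
    [0.002,0,-0.0005,0],
    [0.003,0,0,0],
    [0.004,0,0.0005,0]
  ]
}}

```text
time_s: 20.05
ee_pos: [0.5611, -0.0224, 0.1977]
ee_rot: [-0.221, 3.109, 0.003]
wrist_force: [-0.5, -0.6, -3.2]
width: 0.0212
```

```bash
python3 - <<'E'
from h import *
inb()
im=cams.read_camera('scene');crop('scene',im,190,130,290,250,6,'g5.png')
E
```

```text
t 20.05 stand x,y -0.0696 -0.001 gripz 0.2057 yawerr -0.001 F x,y,z -0.6 -0.6 -3.2 1.74
```

View pics/g5.png

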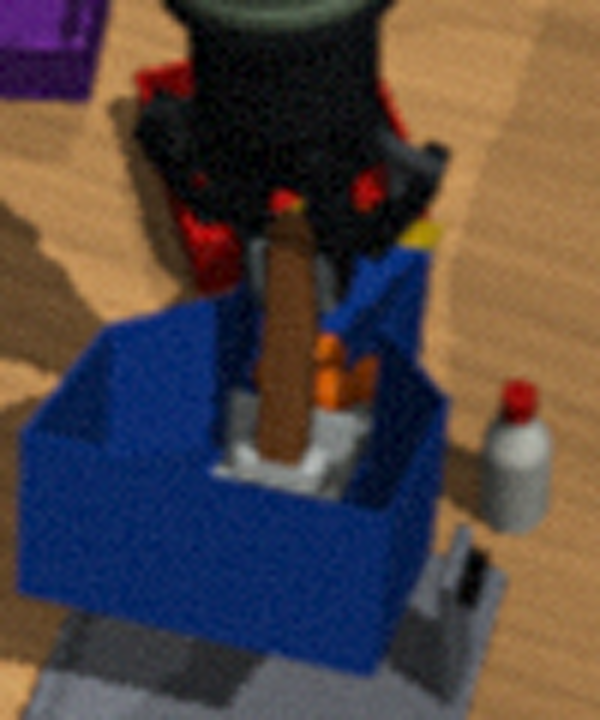

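{"op": "arm_command", "data": {
  "plan": [
    [0.002,0,0.0008,0],
    [0.004,0,0.0017,0],
    [0.004,0,0.0017,0],
    [0.004,0,0.0017,0],
    [0.004,0,0.0017,0]
  ]
}}

```text
time_s: 20.72
ee_pos: [0.5571, -0.023, 0.1959]
ee_rot: [-0.221, 3.109, 0.003]
wrist_force: [-0.4, 0.9, -2.9]
width: 0.0214
```

```bash
python3 - <<'E'
from h import *
inb()
im=cams.read_camera('scene');crop('scene',im,190,130,290,250,6,'g6.png')
E
```

```text
t 20.725 stand x,y -0.0736 -0.001 gripz 0.2039 yawerr -0.001 F x,y,z -0.3 0.9 -2.9 1.74
```

View pics/g6.png

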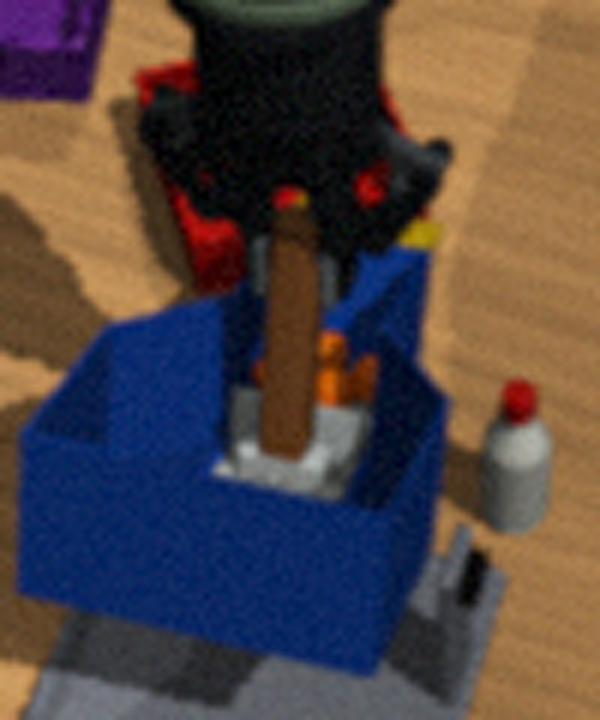

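```bash
cat >> h.py <<'E'
def scoop_pt(G,phi,x,y,z,L=.114):
    # G grip in stand (x,z); point in scoop frame (x back,z up from underside); nose-down phi
    dx,dz=x-.032,z-L; c,s=np.cos(phi),np.sin(phi)
    X=G[0]+dx*c-dz*s; Z=G[1]+dz*c+dx*s
    a=ax(SY);b=np.array([-a[1],a[0]]); return np.array([*(STAND+X*a+y*b),Z])
E
python3 - <<'E'
from h import *
for G,nm in (((-.0827,.2012),'f7'),((-.0656,.2063),'g4'),((-.0736,.2039),'g6')):
  for phi in (.2,.3,.4,.5):
    q=lambda p:np.round((proj('scene',p)-[190,130]+.4)*6).astype(int).tolist()
    print(nm,phi,'heelL',q(scoop_pt(G,phi,.045,-.029,.002)),'heelR',q(scoop_pt(G,phi,.045,.029,.002)),'top',q(scoop_pt(G,phi,.043,0,.135)),'hbase',q(scoop_pt(G,phi,.043,0,.002)),'noseR',q(scoop_pt(G,phi,-.045,.029,.002)))
E
```

```text
f7 0.2 heelL [237, 437] heelR [357, 464] top [301, 223] hbase [298, 448] noseR [408, 341]
f7 0.3 heelL [229, 450] heelR [350, 477] top [303, 218] hbase [291, 461] noseR [401, 367]
f7 0.4 heelL [222, 461] heelR [343, 489] top [305, 214] hbase [283, 473] noseR [394, 392]
f7 0.5 heelL [214, 470] heelR [337, 498] top [306, 210] hbase [277, 482] noseR [387, 416]
g4 0.2 heelL [225, 460] heelR [346, 488] top [289, 245] hbase [286, 471] noseR [399, 361]
g4 0.3 heelL [217, 474] heelR [339, 501] top [291, 240] hbase [279, 485] noseR [392, 388]
g4 0.4 heelL [209, 485] heelR [332, 513] top [292, 236] hbase [272, 497] noseR [384, 413]
g4 0.5 heelL [201, 495] heelR [326, 523] top [294, 231] hbase [264, 507] noseR [377, 438]
g6 0.2 heelL [230, 449] heelR [351, 476] top [295, 235] hbase [292, 460] noseR [403, 352]
g6 0.3 heelL [223, 463] heelR [344, 490] top [296, 230] hbase [284, 474] noseR [396, 378]
g6 0.4 heelL [215, 474] heelR [338, 502] top [298, 225] hbase [277, 485] noseR [389, 403]
g6 0.5 heelL [207, 483] heelR [331, 511] top [300, 221] hbase [270, 495] noseR [381, 428]
```

{"op": "arm_command", "data": {
  "plan": [
    [0.002,0,0.0008,0],
    [0.004,0,0.0016,0],
    [0.006,0,0.0024,0],
    [0.006,0,0.0024,0],
    [0.006,0,0.0024,0]
  ]
}}

```text
time_s: 21.4
ee_pos: [0.5533, -0.0236, 0.1948]
ee_rot: [-0.221, 3.104, 0.003]
wrist_force: [6.2, 1.9, 11.0]
width: 0.0211
```

```bash
python3 - <<'E'
from h import *
inb()
im=cams.read_camera('scene');crop('scene',im,210,150,270,220,8,'g7.png')
E
```

```text
t 21.4 stand x,y -0.0774 -0.0011 gripz 0.2028 yawerr -0.001 F x,y,z 6.4 1.0 11.0 1.74
```

View pics/g7.png

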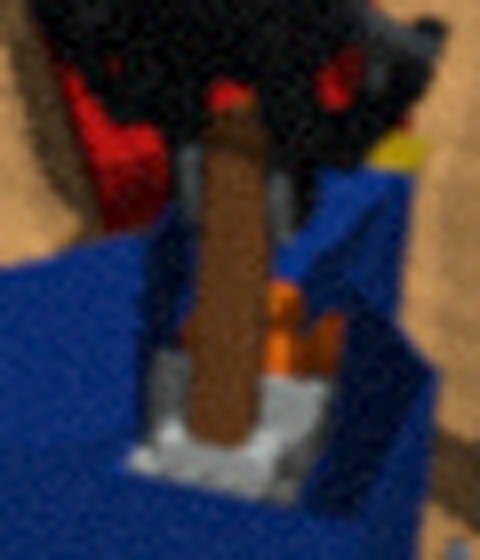

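{"op": "arm_command", "data": {
  "plan": [
    [-0.001,0,0.0015,0],
    [-0.004,0,0.0012,0],
    [-0.007,0,0.0002,0],
    [-0.01,0,-0.001,0],
    [-0.012,0,-0.0018,0]
  ]
}}

```text
time_s: 22.08
ee_pos: [0.5636, -0.0222, 0.1971]
ee_rot: [-0.22, 3.107, 0.004]
wrist_force: [-11.5, -0.1, 11.1]
width: 0.0215
```

```bash
cat >> h.py <<'E'
def fl():
    inb(); s,M=st(); d=s['ee_pos'][:2]-STAND; G=np.array([d@ax(SY),s['ee_pos'][2]+.008])-np.array([-.1008,.068])
    F=np.array([s['wrist_force'][:2]@ax(SY),s['wrist_force'][2]+2.5]); u=np.array([np.cos(.42),np.sin(.42)]);n=np.array([-u[1],u[0]])
    print('floor coords s,n',(G@u).round(4),(G@n).round(4),'N,T',(F@n).round(1),(F@u).round(1))
E
python3 - <<'E'
from h import *
fl()
im=cams.read_camera('scene');crop('scene',im,210,150,270,220,8,'g8.png')
E
```

```text
t 22.075 stand x,y -0.067 -0.0012 gripz 0.2051 yawerr -0.001 F x,y,z -11.4 1.5 11.1 1.74
floor coords s,n 0.0867 0.1114 N,T 17.0 -4.9
```

View pics/g8.png

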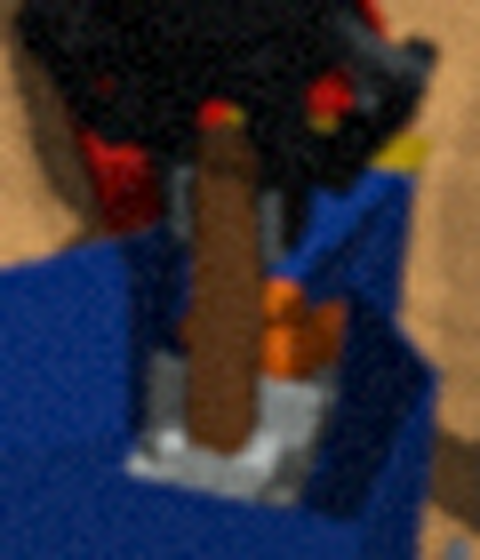

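{"op": "arm_command", "data": {
  "plan": [
    [0.0,0,-0.0015,0],
    [0.002,0,-0.001,0],
    [0.004,0,0.0,0],
    [0.006,0,0.0008,0],
    [0.007,0,0.0013,0]
  ]
}}

```text
time_s: 22.75
ee_pos: [0.5586, -0.0229, 0.1968]
ee_rot: [-0.22, 3.103, 0.004]
wrist_force: [7.4, 1.3, 13.0]
width: 0.0217
```

```bash
python3 - <<'E'
from h import *
fl()
E
```

```text
t 22.75 stand x,y -0.0721 -0.0012 gripz 0.2048 yawerr -0.001 F x,y,z 7.5 0.2 13.0 1.74
floor coords s,n 0.082 0.1132 N,T 11.1 13.2
```

{"op": "arm_command", "data": {
  "plan": [
    [-0.002,0,0.0015,0],
    [-0.005,0,0.001,0],
    [-0.009,0,-0.0005,0],
    [-0.012,0,-0.0018,0],
    [-0.015,0,-0.003,0]
  ]
}}

```text
time_s: 23.38
ee_pos: [0.572, -0.0211, 0.1998]
ee_rot: [-0.22, 3.106, 0.004]
wrist_force: [-8.1, -0.4, 5.1]
width: 0.0213
```

```bash
python3 - <<'E'
from h import *
fl()
im=cams.read_camera('scene');crop('scene',im,210,150,270,220,8,'g9.png')
E
```

```text
t 23.375 stand x,y -0.0586 -0.0012 gripz 0.2078 yawerr -0.001 F x,y,z -8.1 0.7 5.1 1.74
floor coords s,n 0.0956 0.1104 N,T 10.2 -4.3
```

View pics/g9.png

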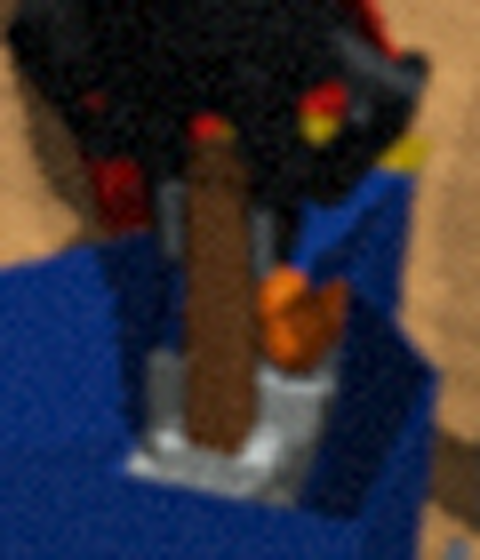

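{"op": "arm_command", "data": {
  "plan": [
    [0.001,0,-0.0015,0],
    [0.004,0,-0.0008,0],
    [0.007,0,0.0005,0],
    [0.009,0,0.0013,0],
    [0.009,0,0.0013,0]
  ]
}}

```text
time_s: 24.05
ee_pos: [0.5645, -0.0221, 0.1991]
ee_rot: [-0.22, 3.103, 0.004]
wrist_force: [4.9, 0.5, 4.2]
width: 0.0215
```

```bash
python3 - <<'E'
from h import *
fl()
im=cams.read_camera('scene');crop('scene',im,210,150,270,220,8,'g10.png')
E
```

```text
t 24.05 stand x,y -0.0662 -0.0012 gripz 0.2071 yawerr -0.001 F x,y,z 4.9 -0.2 4.2 1.74
floor coords s,n 0.0884 0.1129 N,T 4.1 7.2
```

View pics/g10.png

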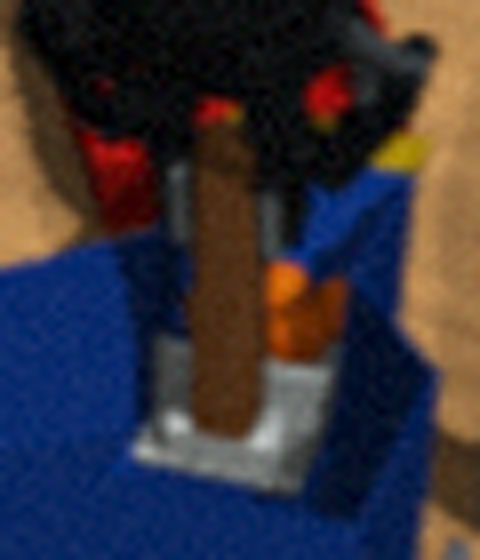

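{"op": "arm_command", "data": {
  "plan": [
    [-0.002,0,0.002,0],
    [-0.005,0,0.0018,0],
    [-0.009,0,0.0008,0],
    [-0.013,0,-0.0005,0],
    [-0.016,0,-0.0012,0]
  ]
}}

```text
time_s: 24.72
ee_pos: [0.5789, -0.0201, 0.2005]
ee_rot: [-0.22, 3.106, 0.004]
wrist_force: [-9.5, -0.5, 8.3]
width: 0.0214
```

```bash
python3 - <<'E'
from h import *
fl()
E
```

```text
t 24.725 stand x,y -0.0516 -0.0013 gripz 0.2085 yawerr -0.001 F x,y,z -9.5 0.8 8.3 1.73
floor coords s,n 0.1022 0.1082 N,T 13.7 -4.2
```

{"op": "arm_command", "data": {
  "plan": [
    [0.001,0,-0.002,0],
    [0.004,0,-0.0015,0],
    [0.007,0,-0.0003,0],
    [0.009,0,0.0005,0],
    [0.009,0,0.0005,0]
  ]
}}

```text
time_s: 25.35
ee_pos: [0.5709, -0.0213, 0.2004]
ee_rot: [-0.22, 3.104, 0.004]
wrist_force: [5.3, 0.7, 4.4]
width: 0.0211
```

```bash
python3 - <<'E'
from h import *
fl()
im=cams.read_camera('scene');crop('scene',im,210,150,270,220,8,'g11.png')
E
```

```text
t 25.35 stand x,y -0.0597 -0.0013 gripz 0.2084 yawerr -0.001 F x,y,z 5.4 -0.0 4.4 1.74
floor coords s,n 0.0948 0.1114 N,T 4.1 7.7
```

View pics/g11.png

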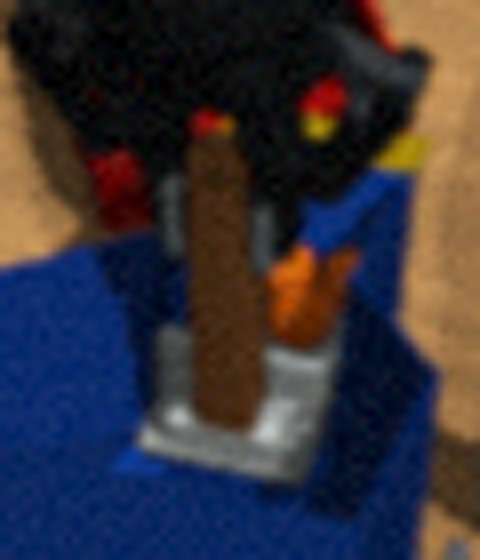

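{"op": "arm_command", "data": {
  "plan": [
    [-0.002,0,0.002,0],
    [-0.005,0,0.002,0],
    [-0.008,0,0.0014,0],
    [-0.0115,0,0.0005,0],
    [-0.007,0,-0.001,0]
  ]
}}

```text
time_s: 26.02
ee_pos: [0.5773, -0.0203, 0.201]
ee_rot: [-0.22, 3.105, 0.004]
wrist_force: [-0.0, 0.2, -2.8]
width: 0.0216
```

```bash
python3 - <<'E'
from h import *
fl()
E
```

```text
t 26.025 stand x,y -0.0532 -0.0012 gripz 0.209 yawerr -0.001 F x,y,z 0.0 0.2 -2.8 1.73
floor coords s,n 0.101 0.1093 N,T -0.3 -0.1
```

Slide forward to the wall, then another pull in the same call.

{"op": "arm_command", "data": {
  "plan": [
    [0.002,0,0.0004,0],
    [0.004,0,0.001,0],
    [0.0045,0,0.0012,0],
    [0.0045,0,0.0012,0],
    [0.0045,0,0.0012,0]
  ]
}}

```text
time_s: 26.65
ee_pos: [0.5741, -0.0208, 0.2004]
ee_rot: [-0.22, 3.102, 0.004]
wrist_force: [5.9, 0.9, 2.4]
width: 0.0214
```

```bash
python3 - <<'E'
from h import *
fl()
im=cams.read_camera('scene');crop('scene',im,210,150,270,220,8,'g12.png')
E
```

```text
t 26.65 stand x,y -0.0565 -0.0013 gripz 0.2084 yawerr -0.001 F x,y,z 6.0 0.1 2.4 1.74
floor coords s,n 0.0977 0.1101 N,T 2.1 7.4
```

View pics/g12.png

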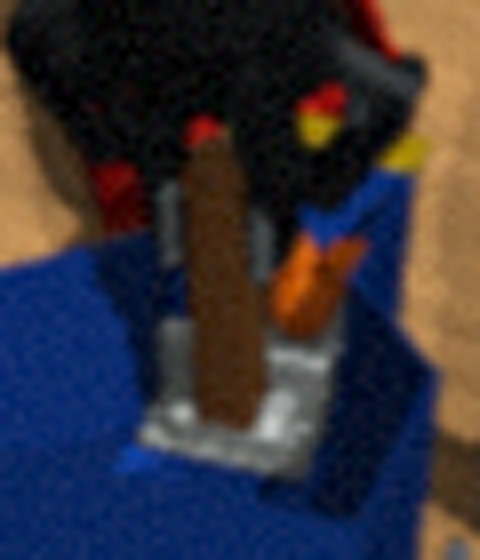

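{"op": "arm_command", "data": {
  "plan": [
    [-0.001,0,-0.002,0],
    [0.004,0,-0.0075,0],
    [0.01,0,-0.013,0],
    [0.012,0,-0.014,0],
    [0.013,0,-0.014,0]
  ]
}}

```text
time_s: 27.32
ee_pos: [0.5609, -0.0227, 0.2143]
ee_rot: [-0.22, 3.101, 0.004]
wrist_force: [3.3, -0.3, 2.1]
width: 0.0214
```

```bash
python3 - <<'E'
from h import *
fl()
im=cams.read_camera('scene');crop('scene',im,210,150,270,220,8,'g13.png')
E
```

```text
t 27.325 stand x,y -0.0698 -0.0013 gripz 0.2223 yawerr -0.001 F x,y,z 3.2 -0.8 2.1 1.73
floor coords s,n 0.0913 0.1283 N,T 2.9 4.8
```

View pics/g13.png

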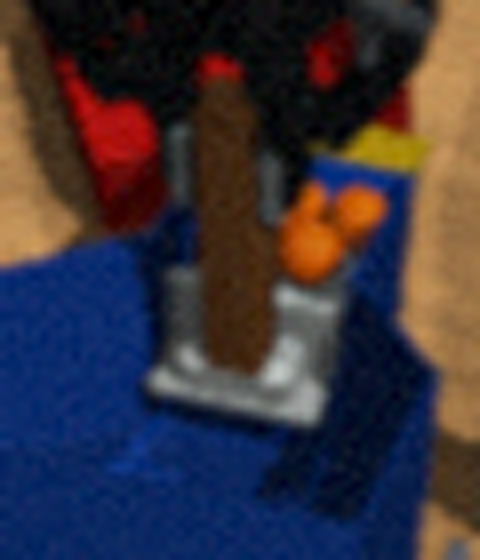

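{"op": "arm_command", "data": {
  "plan": [
    [0,0,0.002,0],
    [0,0,0.004,0],
    [0,0,0.006,0],
    [0,0,0.008,0],
    [0,0,0.009,0]
  ]
}}

```text
time_s: 28.0
ee_pos: [0.5661, -0.022, 0.2086]
ee_rot: [-0.22, 3.09, 0.004]
wrist_force: [15.0, 2.1, 36.1]
width: 0.0211
```

```bash
python3 - <<'E'
from h import *
fl()
im=cams.read_camera('scene');crop('scene',im,210,150,270,220,8,'g14.png')
E
```

```text
t 28.0 stand x,y -0.0646 -0.0014 gripz 0.2166 yawerr -0.001 F x,y,z 15.1 -0.0 36.1 1.74
floor coords s,n 0.0937 0.1209 N,T 29.1 29.6
```

View pics/g14.png

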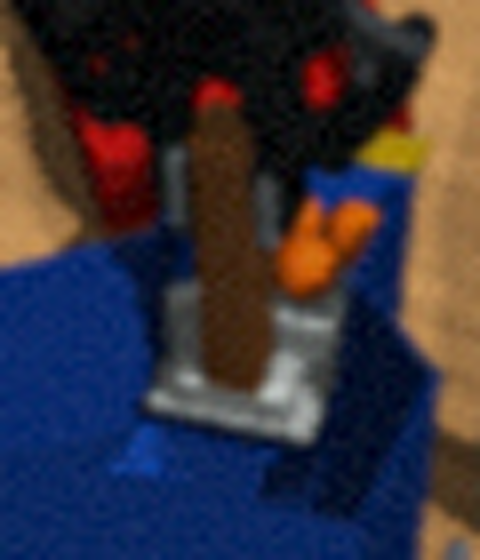

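{"op": "arm_command", "data": {
  "plan": [
    [-0.001,0,-0.002,0],
    [-0.005,0,0.0015,0],
    [-0.009,0,0.006,0],
    [-0.011,0,0.009,0],
    [-0.014,0,0.009,0]
  ]
}}

```text
time_s: 28.68
ee_pos: [0.5802, -0.0201, 0.1996]
ee_rot: [-0.22, 3.091, 0.004]
wrist_force: [-0.2, 0.2, -2.7]
width: 0.0213
```

```bash
python3 - <<'E'
from h import *
fl()
E
```

```text
t 28.675 stand x,y -0.0504 -0.0014 gripz 0.2076 yawerr -0.001 F x,y,z -0.1 0.2 -2.7 1.74
floor coords s,n 0.103 0.1069 N,T -0.2 -0.2
```

{"op": "arm_command", "data": {
  "plan": [
    [0.003,0,0.0008,0],
    [0.0045,0,0.0015,0],
    [0.0045,0,0.0015,0],
    [0.0045,0,0.0015,0],
    [0.0045,0,0.0015,0]
  ]
}}

```text
time_s: 29.3
ee_pos: [0.5763, -0.0206, 0.1983]
ee_rot: [-0.22, 3.09, 0.004]
wrist_force: [4.4, 0.6, 3.0]
width: 0.0213
```

```bash
python3 - <<'E'
from h import *
fl()
im=cams.read_camera('scene');crop('scene',im,210,150,270,220,8,'g15.png')
E
```

```text
t 29.3 stand x,y -0.0542 -0.0014 gripz 0.2063 yawerr -0.001 F x,y,z 4.4 -0.1 3.0 1.74
floor coords s,n 0.099 0.1073 N,T 3.2 6.3
```

View pics/g15.png

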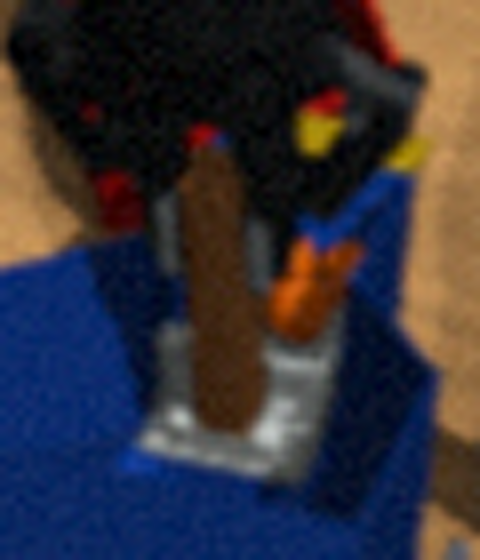

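{"op": "arm_command", "data": {
  "plan": [
    [-0.003,0,0.003,0],
    [-0.006,0,0.003,0],
    [-0.009,0,0.0025,0],
    [-0.0125,0,0.0015,0],
    [-0.0125,0,0.0015,0]
  ]
}}

```text
time_s: 29.98
ee_pos: [0.5879, -0.0191, 0.1977]
ee_rot: [-0.22, 3.092, 0.004]
wrist_force: [-6.3, 0.7, 14.2]
width: 0.0211
```

```bash
python3 - <<'E'
from h import *
fl()
E
```

```text
t 29.975 stand x,y -0.0425 -0.0015 gripz 0.2057 yawerr -0.001 F x,y,z -6.2 1.6 14.2 1.74
floor coords s,n 0.1093 0.102 N,T 17.8 1.2
```

{"op": "arm_command", "data": {
  "plan": [
    [0.003,0,0.0005,0],
    [0.007,0,0.002,0],
    [0.01,0,0.0035,0],
    [0.01,0,0.0035,0],
    [0.01,0,0.0035,0]
  ]
}}

```text
time_s: 30.6
ee_pos: [0.5814, -0.02, 0.196]
ee_rot: [-0.22, 3.084, 0.004]
wrist_force: [13.2, 2.7, 18.6]
width: 0.0212
```

```bash
python3 - <<'E'
from h import *
fl()
im=cams.read_camera('scene');crop('scene',im,210,150,270,220,8,'g16.png')
E
```

```text
t 30.6 stand x,y -0.0492 -0.0015 gripz 0.204 yawerr -0.001 F x,y,z 13.5 0.8 18.6 1.74
floor coords s,n 0.1026 0.1031 N,T 13.8 20.9
```

View pics/g16.png

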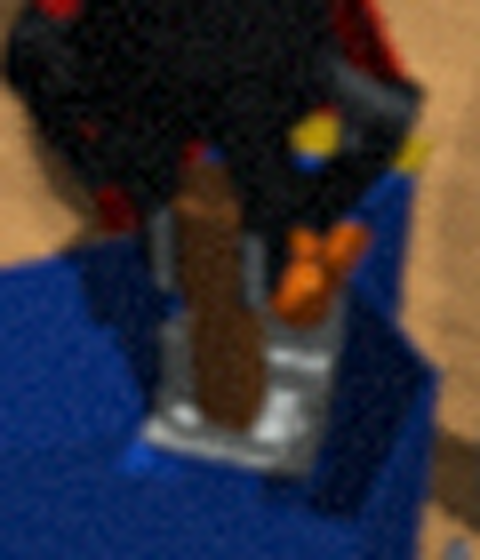

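{"op": "arm_command", "data": {
  "plan": [
    [-0.002,0,0.0015,0],
    [-0.005,0,0.0015,0],
    [-0.008,0,0.001,0],
    [-0.011,0,0.0005,0],
    [-0.007,0,-0.001,0]
  ]
}}

```text
time_s: 31.28
ee_pos: [0.5876, -0.0191, 0.1968]
ee_rot: [-0.22, 3.085, 0.004]
wrist_force: [-0.2, -0.8, -3.2]
width: 0.0213
```

{"op": "arm_command", "data": {
  "plan": [
    [0.003,0,0.0008,0],
    [0.0045,0,0.0015,0],
    [0.0045,0,0.0015,0],
    [0.0045,0,0.0015,0],
    [0.0045,0,0.0015,0]
  ]
}}

```text
time_s: 31.9
ee_pos: [0.584, -0.0196, 0.1956]
ee_rot: [-0.22, 3.083, 0.004]
wrist_force: [6.2, 0.6, 3.0]
width: 0.0212
```

```bash
python3 - <<'E'
from h import *
fl()
im=cams.read_camera('scene');crop('scene',im,210,150,270,220,8,'g17.png')
E
```

```text
t 31.9 stand x,y -0.0464 -0.0015 gripz 0.2036 yawerr -0.0 F x,y,z 6.2 -0.3 3.0 1.74
floor coords s,n 0.1049 0.1017 N,T 2.5 7.9
```

View pics/g17.png

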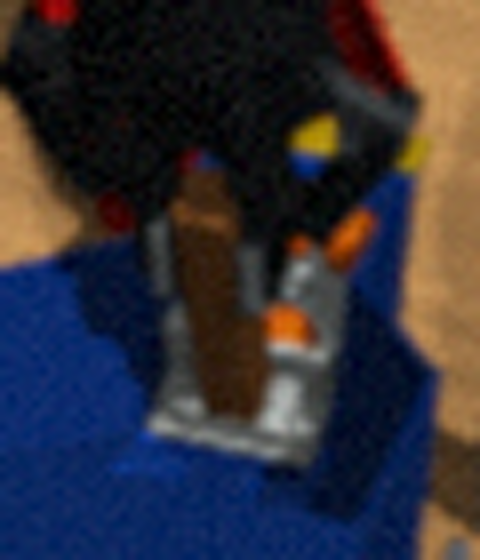

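{"op": "arm_command", "data": {
  "plan": [
    [-0.002,0,0.002,0],
    [-0.005,0,0.002,0],
    [-0.008,0,0.0016,0],
    [-0.011,0,0.0012,0],
    [-0.0065,0,0.0,0]
  ]
}}

```text
time_s: 32.58
ee_pos: [0.5899, -0.0187, 0.1952]
ee_rot: [-0.22, 3.084, 0.004]
wrist_force: [0.7, 1.1, -2.6]
width: 0.0215
```

```bash
python3 - <<'E'
from h import *
fl()
im=cams.read_camera('scene');crop('scene',im,210,150,270,220,8,'g18.png')
E
```

```text
t 32.575 stand x,y -0.0405 -0.0015 gripz 0.2032 yawerr -0.0 F x,y,z 0.8 1.0 -2.6 1.74
floor coords s,n 0.1102 0.0989 N,T -0.4 0.7
```

View pics/g18.png

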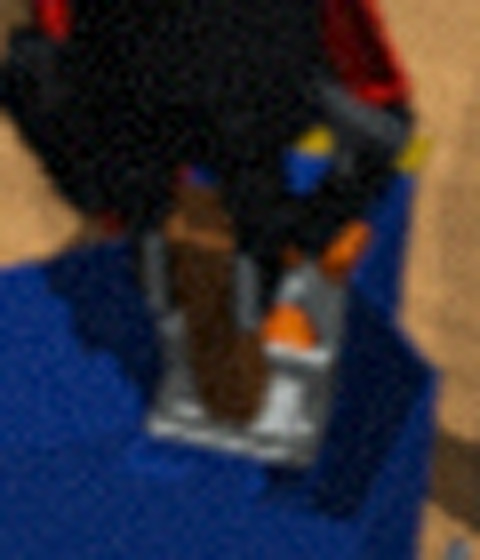

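{"op": "arm_command", "data": {
  "plan": [
    [0.003,0,0.001,0],
    [0.0045,0,0.0015,0],
    [0.0045,0,0.0015,0],
    [0.0045,0,0.0015,0],
    [0.0045,0,0.0015,0]
  ]
}}

```text
time_s: 33.25
ee_pos: [0.5861, -0.0194, 0.1945]
ee_rot: [-0.22, 3.081, 0.004]
wrist_force: [5.2, 0.2, 2.5]
width: 0.0211
```

```bash
python3 - <<'E'
from h import *
fl()
im=cams.read_camera('scene');crop('scene',im,210,150,270,220,8,'g19.png')
E
```

```text
t 33.25 stand x,y -0.0444 -0.0016 gripz 0.2025 yawerr -0.0 F x,y,z 5.2 -0.5 2.5 1.74
floor coords s,n 0.1063 0.0998 N,T 2.5 6.8
```

View pics/g19.png

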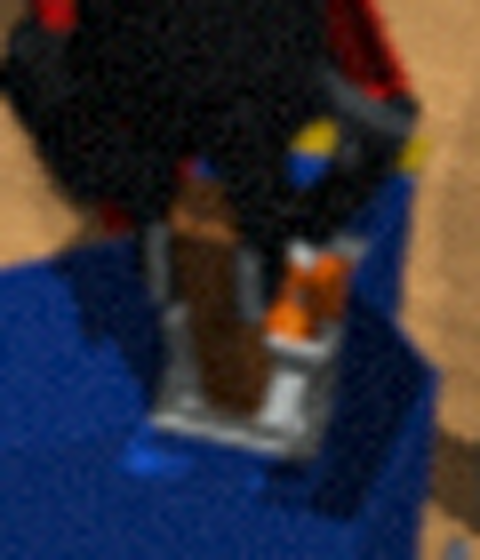

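{"op": "arm_command", "data": {
  "plan": [
    [-0.003,0,0.002,0],
    [-0.007,0,0.002,0],
    [-0.011,0,0.002,0],
    [-0.016,0,0.0018,0],
    [-0.021,0,0.0015,0]
  ]
}}

```text
time_s: 33.92
ee_pos: [0.606, -0.0166, 0.1935]
ee_rot: [-0.22, 3.084, 0.004]
wrist_force: [-6.2, -0.3, 0.8]
width: 0.021
```

```bash
python3 - <<'E'
from h import *
fl()
im=cams.read_camera('scene');crop('scene',im,210,150,270,220,8,'g20.png')
E
```

```text
t 33.925 stand x,y -0.0243 -0.0016 gripz 0.2015 yawerr -0.001 F x,y,z -6.2 0.6 0.8 1.74
floor coords s,n 0.1243 0.0907 N,T 5.5 -4.3
```

View pics/g20.png

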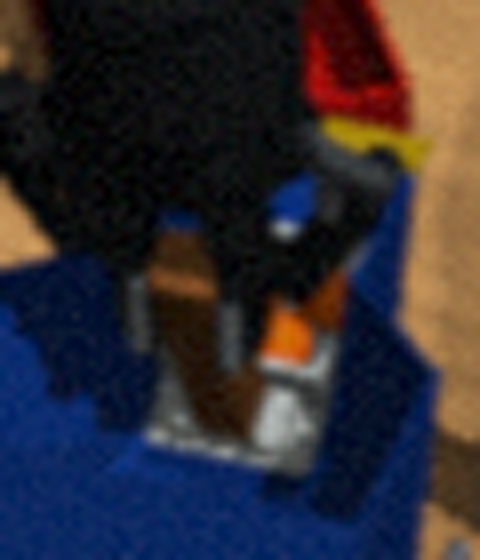

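{"op": "arm_command", "data": {
  "plan": [
    [0,0,-0.005,0],
    [0,0,-0.015,0],
    [0,0,-0.028,0],
    [0,0,-0.042,0],
    [0,0,-0.055,0]
  ]
}}

```text
time_s: 34.6
ee_pos: [0.604, -0.0168, 0.2499]
ee_rot: [-0.22, 3.083, 0.004]
wrist_force: [-1.2, -0.2, -4.4]
width: 0.0215
```

```bash
python3 - <<'E'
from h import *
fl()
im=cams.read_camera('scene');crop('scene',im,200,120,290,220,6,'g21.png')
E
```

```text
t 34.6 stand x,y -0.0263 -0.0015 gripz 0.2579 yawerr -0.0 F x,y,z -1.2 0.0 -4.4 1.73
floor coords s,n 0.1454 0.143 N,T -1.2 -1.9
```

View pics/g21.png

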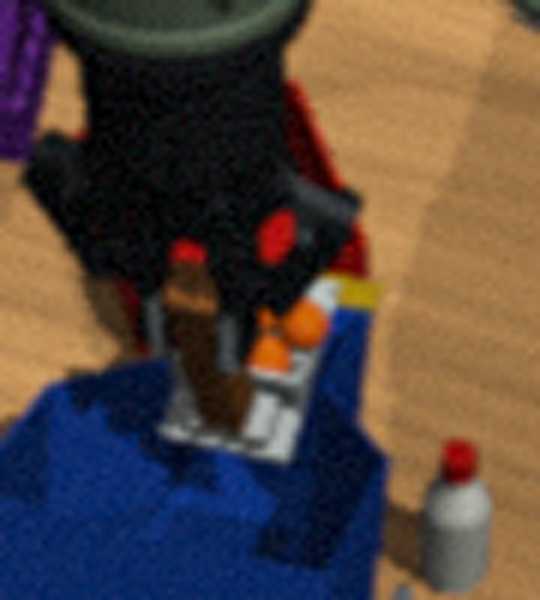

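{"op": "arm_command", "data": {
  "plan": [
    [0,0,-0.015,0],
    [0,0,-0.032,0],
    [0,0,-0.052,0],
    [0,0,-0.072,0],
    [0,0,-0.092,0]
  ]
}}

```text
time_s: 35.28
ee_pos: [0.5995, -0.0175, 0.3448]
ee_rot: [-0.219, 3.081, 0.004]
wrist_force: [0.8, -0.3, -3.3]
width: 0.0214
```

```bash
python3 - <<'E'
from h import *
fl()
s,M=st();print(s['q'].round(2),M[:,2].round(3))
im=cams.read_camera('scene');crop('scene',im,180,70,290,220,5,'g22.png')
E
```

```text
t 35.275 stand x,y -0.0308 -0.0016 gripz 0.3528 yawerr -0.001 F x,y,z 0.7 -0.4 -3.3 1.71
floor coords s,n 0.18 0.2315 N,T -1.0 0.3
[-0.2   0.37  0.18  1.59 -0.07  1.14  1.71] [ 0.053  0.006 -0.999]
```

View pics/g22.png

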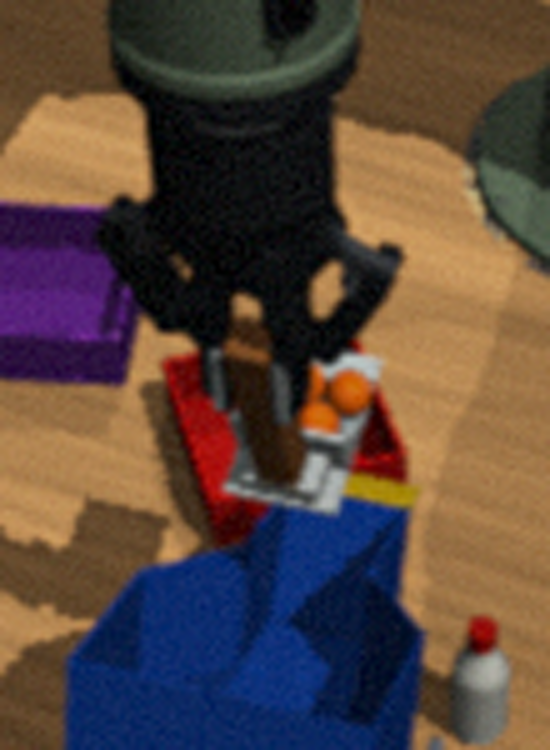

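```bash
python3 - <<'E'
from h import *
go([.5519,-.3674,.345],TY)
E
```

```text
shift [ 0.0974 -0.3394 -0.0027] turn 1.247
```

{"op": "arm_command", "data": {
  "plan": [
    [0.004,-0.01,0,0.06],
    [0.011,-0.03,0,0.15],
    [0.019,-0.06,0,0.26],
    [0.028,-0.092,0,0.38],
    [0.037,-0.126,0,0.5]
  ]
}}

```text
time_s: 35.95
ee_pos: [0.5807, -0.1492, 0.3449]
ee_rot: [0.56, 3.037, 0.026]
wrist_force: [1.5, -0.0, -2.9]
width: 0.0214
```

```bash
python3 - <<'E'
from h import *
inb();go([.5519,-.3674,.345],TY)
im=cams.read_camera('scene');crop('scene',im,130,50,270,210,5,'g23.png')
E
```

```text
t 35.95 stand x,y -0.0682 -0.1293 gripz 0.3529 yawerr -0.508 F x,y,z 1.5 -0.2 -2.9 1.49
shift [-0.051  -0.2141 -0.0032] turn 0.739
```

View pics/g23.png

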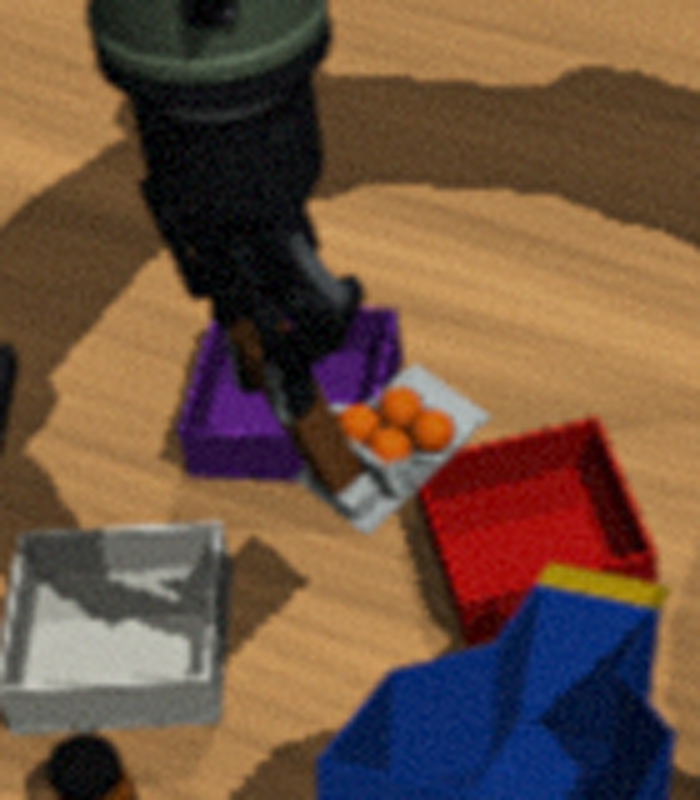

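{"op": "arm_command", "data": {
  "plan": [
    [-0.006,-0.034,0,0.12],
    [-0.014,-0.068,0,0.24],
    [-0.022,-0.1,0,0.36],
    [-0.03,-0.13,0,0.48],
    [-0.036,-0.155,0,0.59]
  ]
}}

```text
time_s: 36.62
ee_pos: [0.5552, -0.3137, 0.3426]
ee_rot: [1.447, 2.736, 0.044]
wrist_force: [0.4, 0.6, -4.1]
width: 0.0213
```

```bash
python3 - <<'E'
from h import *
go([.5519,-.3674,.345],TY)
E
```

```text
shift [-0.0426 -0.0328 -0.0028] turn 0.131
```

{"op": "arm_command", "data": {
  "plan": [
    [-0.012,-0.014,0,0.06],
    [-0.023,-0.022,0,0.1],
    [-0.033,-0.028,0,0.131],
    [-0.04,-0.032,0.008,0.131],
    [-0.0426,-0.0328,0.02,0.131]
  ]
}}

```text
time_s: 37.25
ee_pos: [0.5533, -0.3674, 0.3214]
ee_rot: [1.623, 2.637, 0.049]
wrist_force: [0.0, -0.0, -3.1]
width: 0.0215
```

```bash
python3 - <<'E'
from h import *
go([.5519,-.3674,.17],TY)
im=cams.read_camera('scene');crop('scene',im,80,30,220,200,4,'g24.png')
im=cams.read_camera('top');crop('top',im,310,110,470,270,4,'g25.png')
E
```

```text
shift [ 0.0039 -0.0088  0.1511] turn 0.001
```

View pics/g24.png

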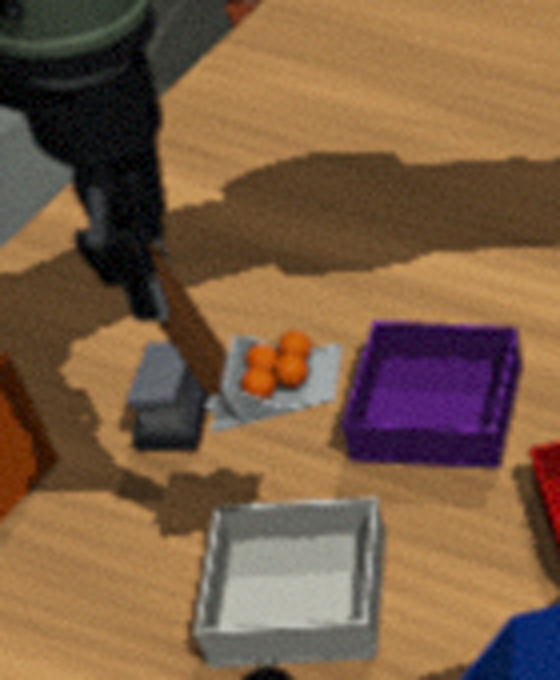

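View pics/g25.png

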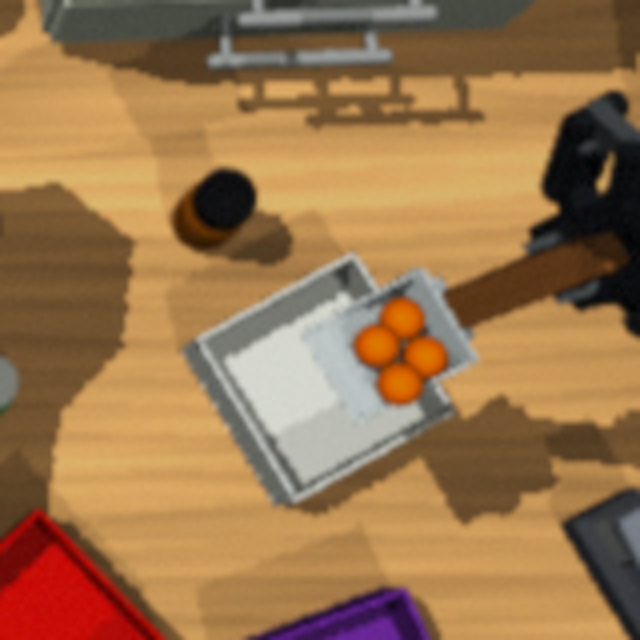

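```bash
python3 - <<'E'
from h import *
T=lambda x,y:(310+x/4-.4,110+y/4-.4);S=lambda x,y:(80+x/4-.4,30+y/4-.4)
s,M=st();print(s['ee_pos'],M[:,2].round(3))
a=ax(TY)
for nm,t,q in(('nose1',(360,418),(340,347)),('nose2',(305,335),(335,402)),('bead',(405,317),(258,380)),('bead',(400,382),(294,346))):
    p,e=tri(T(*t),S(*q));d=p[:2]-TRAY;print(nm,p.round(4),round(e,4),'along',(d@a).round(4),'across',(d@np.array([-a[1],a[0]])).round(4))
d=s['ee_pos'][:2]-TRAY;print('grip along',d@a,'across',d@np.array([-a[1],a[0]]))
E
```

```text
[ 0.55295394 -0.36662288  0.32019789] [ 0.052  0.005 -0.999]
nose1 [ 0.4857 -0.2845  0.2438] 0.0007 along -0.0737 across -0.0219
nose2 [ 0.5327 -0.2594  0.2431] 0.0001 along -0.0751 across 0.0314
bead [ 0.5404 -0.3129  0.2497] 0.0017 along -0.0238 across 0.0142
bead [ 0.5044 -0.3062  0.2521] 0.0025 along -0.0461 across -0.0149
grip along 0.029787183497909413 across 0.001315654534174579
```

```bash
python3 - <<'E'
from h import *
c=TRAY+.054*ax(TY);go([*c,.2],TY);go([*c,.115],TY)
E
```

```text
shift [-0.0219 -0.0072  0.1204] turn 0.001
shift [-0.0203 -0.0113  0.2053] turn 0.001
```

{"op": "arm_command", "data": {
  "plan": [
    [-0.005,-0.002,0.015,0],
    [-0.012,-0.004,0.04,0],
    [-0.018,-0.006,0.07,0],
    [-0.021,-0.007,0.1,0],
    [-0.022,-0.008,0.125,0]
  ]
}}

```text
time_s: 37.98
ee_pos: [0.562, -0.3891, 0.1933]
ee_rot: [1.625, 2.641, 0.049]
wrist_force: [-0.2, 0.2, -2.8]
width: 0.021
```

```bash
python3 - <<'E'
from h import *
s,M=st();d=s['ee_pos'][:2]-TRAY;a=ax(TY);print(s['ee_pos'].round(4),'along',d@a,'across',d@np.array([-a[1],a[0]]))
c=TRAY+.054*a;go([*c,.115],TY)
im=cams.read_camera('top');crop('top',im,310,110,470,270,4,'g26.png')
E
```

```text
[ 0.562  -0.3891  0.1933] along 0.053943895898052166 across -0.0006919500941591772
shift [ 0.0014 -0.0031  0.0782] turn 0.001
```

View pics/g26.png

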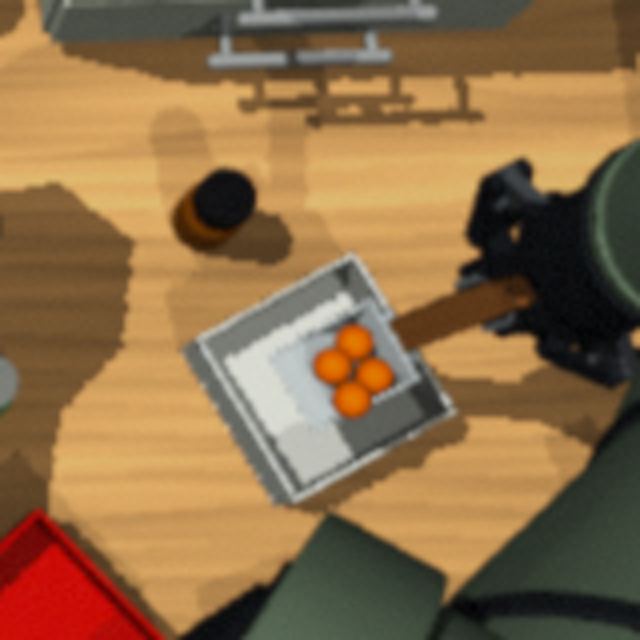

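{"op": "arm_command", "data": {
  "plan": [
    [0,0,0.018,0],
    [0.001,-0.002,0.038,0],
    [0.001,-0.003,0.058,0],
    [0.001,-0.003,0.07,0],
    [0.001,-0.003,0.076,0]
  ]
}}

```text
time_s: 38.65
ee_pos: [0.5616, -0.3881, 0.1133]
ee_rot: [1.627, 2.644, 0.049]
wrist_force: [-0.0, -0.7, -2.3]
width: 0.0217
```

```bash
python3 - <<'E'
from h import *
s,M=st();d=s['ee_pos'][:2]-TRAY;a=ax(TY);print(s['ee_pos'].round(4),'along',d@a,'across',d@np.array([-a[1],a[0]]),s['wrist_force'].round(1))
im=cams.read_camera('top');crop('top',im,310,110,470,270,4,'g27.png')
im=cams.read_camera('scene');crop('scene',im,80,60,220,220,4,'g28.png')
E
```

```text
[ 0.5616 -0.3881  0.1133] along 0.05288586234446321 across -0.0006514433477006268 [-0.  -0.7 -2.3]
```

View pics/g27.png

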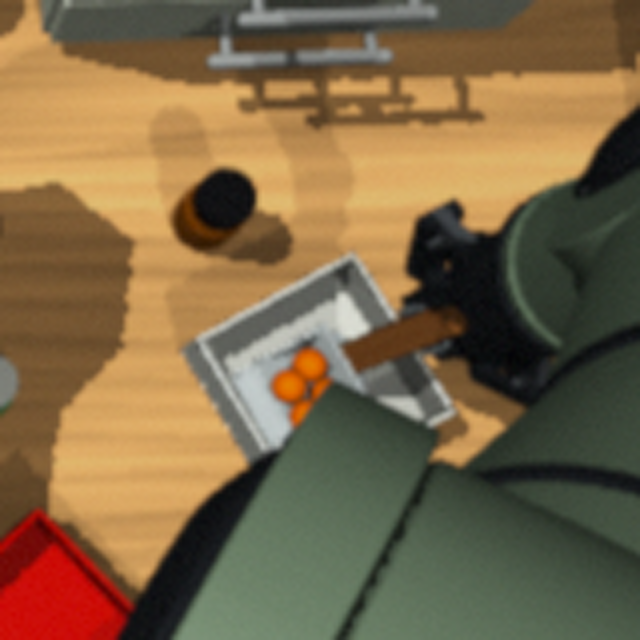

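View pics/g28.png

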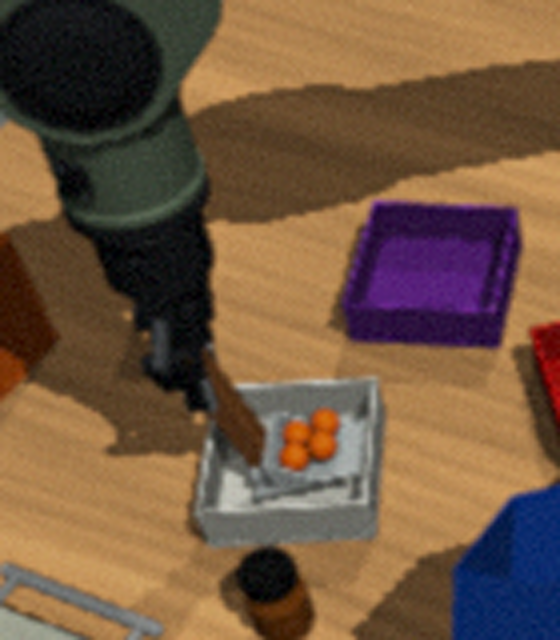

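{"op": "arm_command", "data": {
  "plan": [
    [0.008,0,0,0],
    [0.016,0,0,0],
    [0.024,0,0,0],
    [0.032,0,0,0],
    [0.038,0,-0.002,0]
  ]
}}

```text
time_s: 39.38
ee_pos: [0.5451, -0.3551, 0.1166]
ee_rot: [1.625, 2.641, 0.047]
wrist_force: [3.2, -6.8, 0.4]
width: 0.0218
```

```bash
python3 - <<'E'
from h import *
s,M=st();d=s['ee_pos'][:2]-TRAY;a=ax(TY);print(s['time_s'],s['ee_pos'].round(4),'along',d@a,'across',d@np.array([-a[1],a[0]]),(M.T@s['wrist_force']).round(1))
im=cams.read_camera('scene');crop('scene',im,80,60,220,220,4,'g29.png')
E
```

```text
39.375 [ 0.5451 -0.3551  0.1166] along 0.01602254698323218 across -0.000506756720146986 [-7.5 -0.2 -0.3]
```

View pics/g29.png

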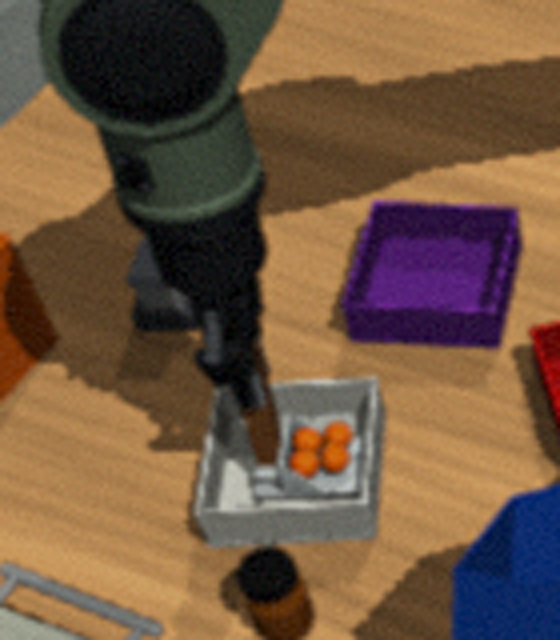

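Pivoting as planned, beads still aboard. Pushing on so that the nose dips.

{"op": "arm_command", "data": {
  "plan": [
    [0.008,0,-0.001,0],
    [0.016,0,-0.004,0],
    [0.024,0,-0.008,0],
    [0.031,0,-0.012,0],
    [0.036,0,-0.015,0]
  ]
}}

```text
time_s: 40.05
ee_pos: [0.528, -0.3223, 0.1316]
ee_rot: [1.624, 2.641, 0.048]
wrist_force: [1.4, -3.2, -5.1]
width: 0.0211
```

```bash
python3 - <<'E'
from h import *
s,M=st();d=s['ee_pos'][:2]-TRAY;a=ax(TY);print(s['time_s'],s['ee_pos'].round(4),'along',d@a,'across',d@np.array([-a[1],a[0]]),(M.T@s['wrist_force']).round(1))
im=cams.read_camera('scene');crop('scene',im,80,60,220,220,4,'g30.png')
E
```

```text
40.05 [ 0.528  -0.3223  0.1316] along -0.021034024799425705 across -0.001079046286618597 [-3.4 -0.4  5.1]
```

View pics/g30.png

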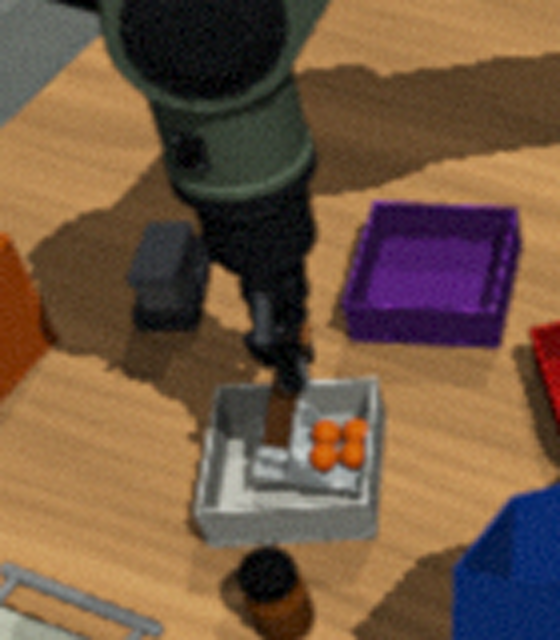

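{"op": "arm_command", "data": {
  "plan": [
    [-0.006,0,0,0],
    [-0.013,0,-0.001,0],
    [-0.02,0,-0.002,0],
    [-0.027,0,-0.005,0],
    [-0.034,0,-0.01,0]
  ]
}}

```text
time_s: 40.72
ee_pos: [0.5428, -0.3528, 0.1426]
ee_rot: [1.624, 2.641, 0.048]
wrist_force: [-0.4, 0.8, -2.8]
width: 0.0209
```

```bash
python3 - <<'E'
from h import *
s,M=st();d=s['ee_pos'][:2]-TRAY;a=ax(TY);print(s['time_s'],s['ee_pos'].round(4),'along',d@a,'across',d@np.array([-a[1],a[0]]),(M.T@s['wrist_force']).round(1))
im=cams.read_camera('scene');crop('scene',im,80,60,220,220,4,'g31.png')
E
```

```text
40.725 [ 0.5428 -0.3528  0.1426] along 0.01285507042121399 across -0.0015394361853691236 [ 0.9 -0.1  2.8]
```

View pics/g31.png

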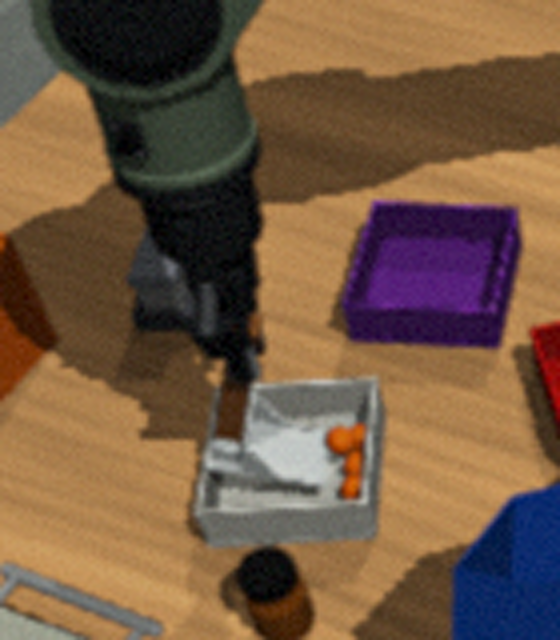

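{"op": "arm_command", "data": {
  "plan": [
    [-0.006,0,-0.004,0],
    [-0.015,0,-0.015,0],
    [-0.025,0,-0.04,0],
    [-0.025,0,-0.09,0],
    [-0.025,0,-0.14,0]
  ]
}}

```text
time_s: 41.4
ee_pos: [0.547, -0.3772, 0.2859]
ee_rot: [1.625, 2.639, 0.047]
wrist_force: [0.1, 1.2, -2.3]
width: 0.0214
```

```bash
python3 - <<'E'
from h import *
s,M=st();d=s['ee_pos'][:2]-TRAY;a=ax(TY);print(s['time_s'],s['ee_pos'].round(4),s['q'].round(2))
im=cams.read_camera('scene');crop('scene',im,80,30,220,220,4,'g32.png')
m=np.array([.525,.334]); 
for t in [.06]:
  c=m+(.032)*ax(t)-np.array([.004,.006]);go([*c,.35],t);print(c)
E
```

```text
41.4 [ 0.547  -0.3772  0.2859] [ 0.22  0.57  0.5   1.49 -0.33  1.11  1.25]
shift [ 0.6293  0.3262 -0.0571] turn -1.165
[0.55294242 0.32991885]
```

View pics/g32.png

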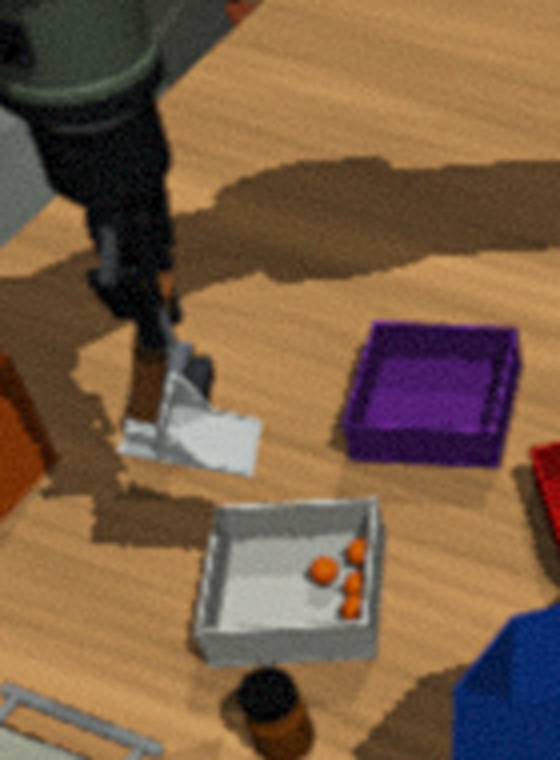

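{"op": "arm_command", "data": {
  "plan": [
    [0.02,0.01,-0.06,0],
    [0.07,0.037,-0.08,0],
    [0.125,0.065,-0.08,-0.15],
    [0.175,0.093,-0.08,-0.3],
    [0.225,0.12,-0.08,-0.45]
  ]
}}

```text
time_s: 42.08
ee_pos: [0.5493, -0.1221, 0.3739]
ee_rot: [0.984, 2.923, 0.028]
wrist_force: [1.2, 0.5, -3.8]
width: 0.0213
```

```bash
python3 - <<'E'
from h import *
s,M=st();print(s['time_s'],s['ee_pos'].round(4),s['q'].round(2))
go([.535,.323,.36],.06)
E
```

```text
42.075 [ 0.5493 -0.1221  0.3739] [-0.2   0.29  0.41  1.65 -0.14  1.17  1.17]
shift [0.2811 0.3455 0.0127] turn -0.71
```

{"op": "arm_command", "data": {
  "plan": [
    [0.038,0.048,0,-0.15],
    [0.076,0.095,0,-0.3],
    [0.114,0.143,0,-0.45],
    [0.152,0.19,0,-0.6],
    [0.19,0.235,0,-0.7]
  ]
}}

```text
time_s: 42.7
ee_pos: [0.5399, 0.1815, 0.374]
ee_rot: [-0.084, 3.08, -0.003]
wrist_force: [0.2, -1.1, -2.3]
width: 0.0212
```

```bash
python3 - <<'E'
from h import *
s,M=st();print(s['time_s'],s['ee_pos'].round(4),s['q'].round(2))
go([.53,.323,.25],.06)
E
```

```text
42.7 [0.5399 0.1815 0.374 ] [-0.56  0.29  0.15  1.62 -0.02  1.18  1.22]
shift [0.0098 0.1422 0.1231] turn -0.006
```

{"op": "arm_command", "data": {
  "plan": [
    [0.003,0.05,0.01,0],
    [0.007,0.1,0.04,0],
    [0.01,0.135,0.08,0],
    [0.01,0.142,0.11,0],
    [0.01,0.142,0.123,0]
  ]
}}

```text
time_s: 43.32
ee_pos: [0.5296, 0.3227, 0.2488]
ee_rot: [-0.084, 3.081, -0.005]
wrist_force: [1.1, -0.5, -1.7]
width: 0.0214
```

```bash
python3 - <<'E'
from h import *
s,M=st();print(s['time_s'],s['ee_pos'].round(4),s['q'].round(2))
go([.53,.323,.14],.06)
im=cams.read_camera('scene');crop('scene',im,300,130,440,290,4,'h1.png')
im=cams.read_camera('top');crop('top',im,90,150,220,290,4,'h2.png')
E
```

```text
43.325 [0.5296 0.3227 0.2488] [-0.73  0.48  0.1   1.66 -0.01  0.96  0.99]
shift [0.006  0.0008 0.1087] turn -0.005
```

View pics/h1.png

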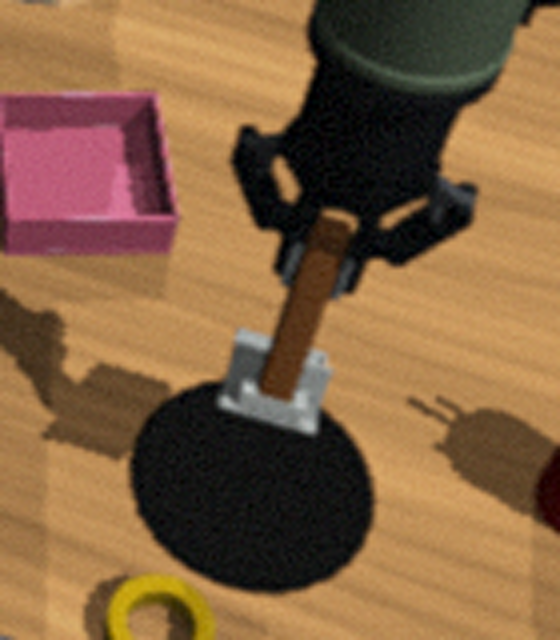

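View pics/h2.png

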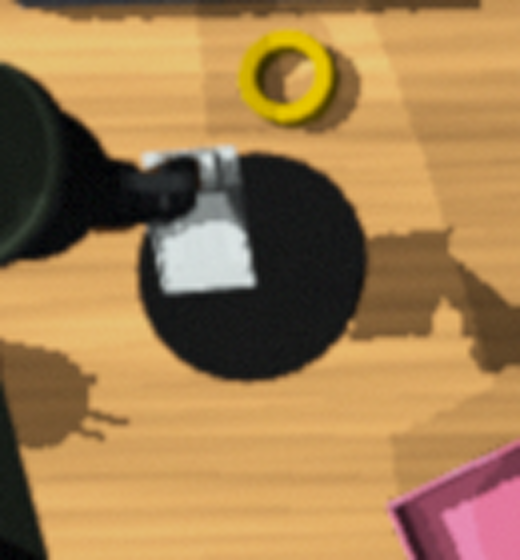

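{"op": "arm_command", "data": {
  "plan": [
    [0.002,0,0.04,0],
    [0.005,0,0.08,0],
    [0.006,0,0.105,0],
    [0.006,0,0.118,0],
    [0.006,0,0.124,0]
  ]
}}

```text
time_s: 44.05
ee_pos: [0.5323, 0.3211, 0.1262]
ee_rot: [-0.081, 3.079, -0.004]
wrist_force: [0.4, 0.4, -1.9]
width: 0.0214
```

```bash
python3 - <<'E'
from h import *
s,M=st();print(s['time_s'],s['ee_pos'].round(4),s['wrist_force'].round(1))
im=cams.read_camera('scene');crop('scene',im,300,130,440,290,4,'h3.png')
im=cams.read_camera('top');crop('top',im,90,150,220,290,4,'h4.png')
E
```

```text
44.05 [0.5323 0.3211 0.1262] [ 0.4  0.4 -1.9]
```

View pics/h3.png

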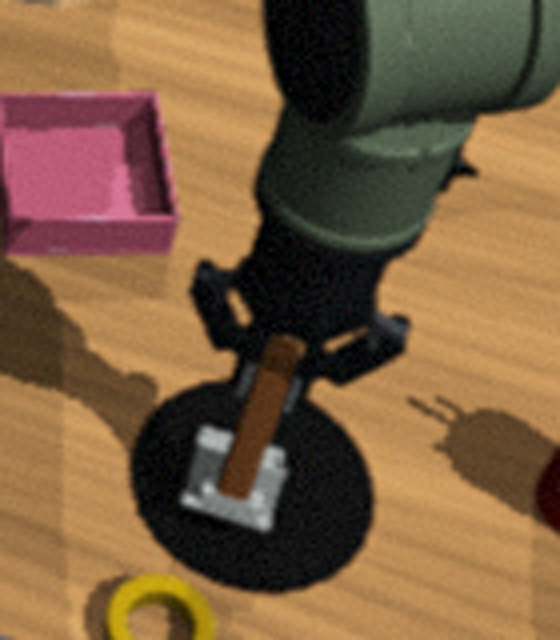

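View pics/h4.png

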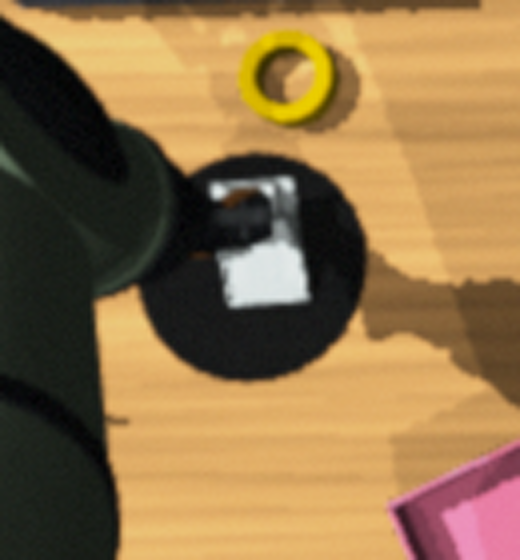

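{"op": "arm_command", "data": {
  "plan": [
    [0.004,0,0.001,0],
    [0.008,0,0.003,0],
    [0.008,0,0.005,0],
    [0.008,0,0.007,0],
    [0.008,0,0.008,0]
  ]
}}

```text
time_s: 44.78
ee_pos: [0.5275, 0.3215, 0.1206]
ee_rot: [-0.08, 3.073, 0.0]
wrist_force: [5.9, -3.8, 35.6]
width: 0.0215
```

{"op": "arm_command", "data": {
  "plan": [
    [-0.005,0,-0.001,0],
    [-0.011,0,0.001,0],
    [-0.017,0,0.004,0],
    [-0.023,0,0.0075,0],
    [-0.028,0,0.01,0]
  ]
}}

```text
time_s: 45.4
ee_pos: [0.5574, 0.3232, 0.1133]
ee_rot: [-0.08, 3.071, 0.002]
wrist_force: [1.3, -1.8, 11.8]
width: 0.0217
```

```bash
python3 - <<'E'
from h import *
s,M=st();print(s['time_s'],s['ee_pos'].round(4),s['wrist_force'].round(1))
im=cams.read_camera('scene');crop('scene',im,320,190,420,290,5,'h5.png')
im=cams.read_camera('top');crop('top',im,110,170,200,260,5,'h6.png')
E
```

```text
45.4 [0.5574 0.3232 0.1133] [ 1.3 -1.8 11.8]
```

View pics/h5.png

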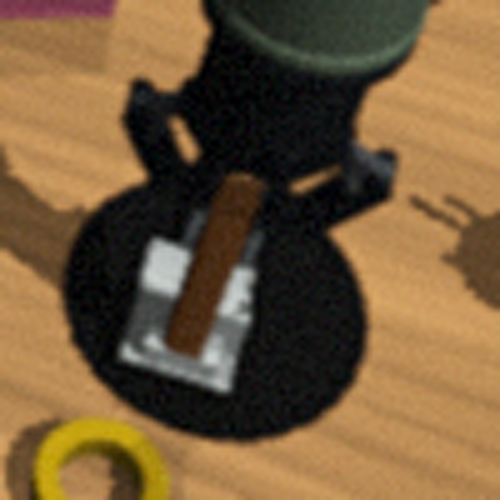

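View pics/h6.png

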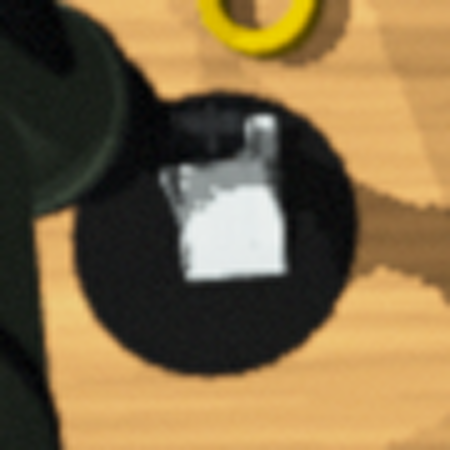

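{"op": "arm_command", "data": {
  "plan": [
    [0,0,-0.006,0],
    [0.008,0,-0.007,0],
    [0.015,0,-0.006,0],
    [0.015,0,-0.002,0],
    [0.015,0,0.001,0]
  ]
}}

```text
time_s: 46.12
ee_pos: [0.5442, 0.3227, 0.1119]
ee_rot: [-0.079, 3.068, 0.003]
wrist_force: [5.3, -1.5, 23.6]
width: 0.0214
```

```bash
python3 - <<'E'
from h import *
s,M=st();print(s['time_s'],s['ee_pos'].round(4),s['wrist_force'].round(1))
E
```

```text
46.125 [0.5442 0.3227 0.1119] [ 5.3 -1.5 23.6]
```

{"op": "arm_command", "data": {
  "plan": [
    [0,0,-0.0015,0],
    [0,0,-0.0015,0],
    [0,0,-0.0015,0],
    [0,0,-0.0015,0],
    [0,0,-0.0015,0]
  ]
}}

```text
time_s: 46.75
ee_pos: [0.544, 0.3227, 0.1134]
ee_rot: [-0.079, 3.068, 0.003]
wrist_force: [0.5, 0.2, -2.4]
width: 0.0213
```

{"op": "arm_command", "data": {
  "plan": [
    [0,0,0,0],
    [0,0,0,0],
    [0,0,0,0],
    [0,0,0,0],
    [0,0,0,0]
  ],
  "grip": 0
}}

```text
time_s: 47.38
ee_pos: [0.544, 0.3227, 0.1134]
ee_rot: [-0.079, 3.068, 0.003]
wrist_force: [0.3, -0.2, 0.4]
width: 0.0851
```

```bash
python3 - <<'E'
from h import *
s,M=st();print(s['time_s'],s['ee_pos'].round(4),s['wrist_force'].round(1),s['width'])
im=cams.read_camera('scene');crop('scene',im,320,190,420,290,5,'h7.png')
E
```

```text
47.375 [0.544  0.3227 0.1134] [ 0.3 -0.2  0.4] 0.08510745771463064
```

View pics/h7.png

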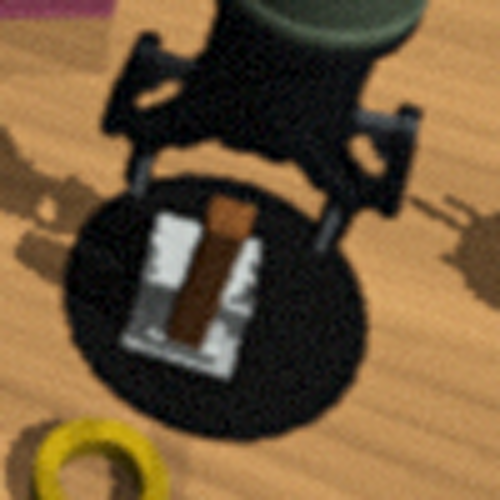

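Scoop stands upright on the mat. Retracting straight up, then a last look.

{"op": "arm_command", "data": {
  "plan": [
    [0,0,-0.03,0],
    [0,0,-0.08,0],
    [0,0,-0.13,0],
    [0.03,0.03,-0.16,0],
    [0.08,0.05,-0.16,0]
  ]
}}

```text
time_s: 48.05
ee_pos: [0.4504, 0.3693, 0.2694]
ee_rot: [-0.077, 3.065, 0.008]
wrist_force: [-0.0, 1.8, -1.1]
width: 0.0855
```

{"op": "arm_command", "data": {
  "plan": [
    [0.05,0.03,0,0],
    [0.1,0.06,0,0],
    [0.1,0.06,0,0],
    [0.1,0.06,0,0],
    [0.1,0.06,0,0]
  ]
}}

```text
time_s: 48.68
ee_pos: [0.3488, 0.4236, 0.2621]
ee_rot: [-0.075, 3.065, 0.008]
wrist_force: [0.0, -0.3, -0.4]
width: 0.0853
```

```bash
python3 - <<'E'
from h import *
for n in('scene','top'):
    im=cams.read_camera(n);cv2.imwrite(f'pics/{n}_end.png',cv2.resize(im[...,::-1],(800,600),interpolation=2))
print(st()[0]['time_s'])
E
```

```text
48.775
```

View pics/scene_end.png

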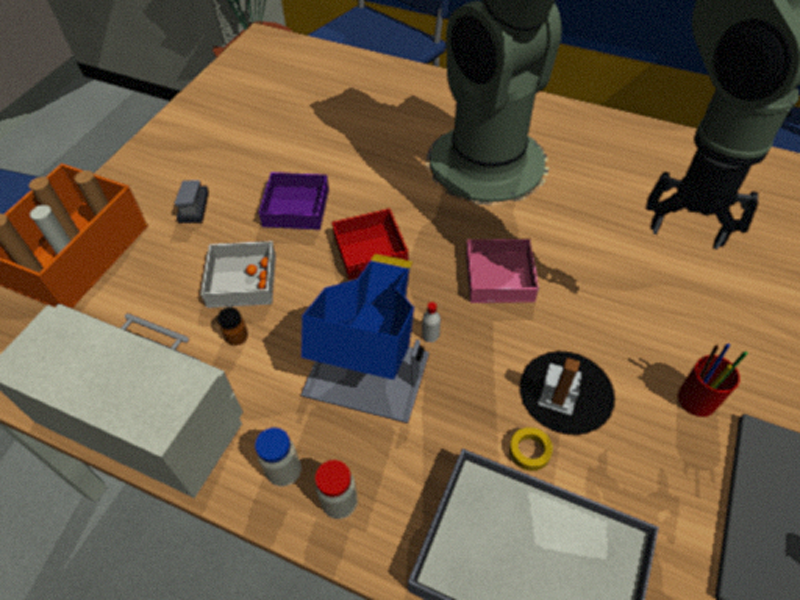

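View pics/top_end.png

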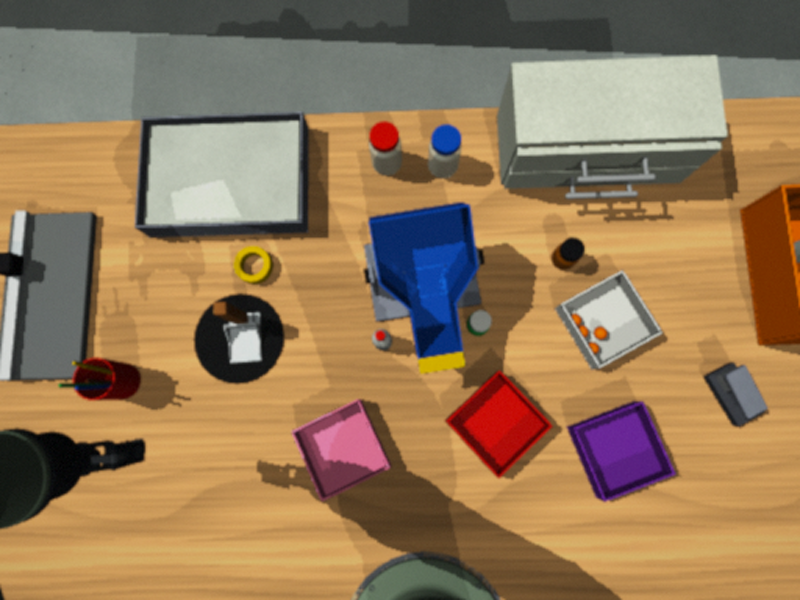

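```bash
python3 - <<'E'
from h import *
im=cams.read_camera('top');crop('top',im,230,110,320,240,4,'e_a.png')
a=cv2.resize(cv2.imread('pics/d3.png'),(360,520));b=cv2.imread('pics/e_a.png')
cv2.imwrite('pics/cmp2.png',np.hstack([a,b]))
def mask(x):
    h=cv2.cvtColor(x,cv2.COLOR_BGR2HSV);m=cv2.inRange(h,(22,150,110),(34,255,255));ys,xs=np.nonzero(m);return xs.mean(),ys.mean(),ys.min(),ys.max(),len(xs)
print(mask(a),mask(b))
E
```

```text
(np.float64(210.36103603603604), np.float64(488.9896396396396), np.int64(461), np.int64(516), 4440) (np.float64(211.03094983991463), np.float64(488.6802561366062), np.int64(462), np.int64(516), 4685)
```

View pics/cmp2.png

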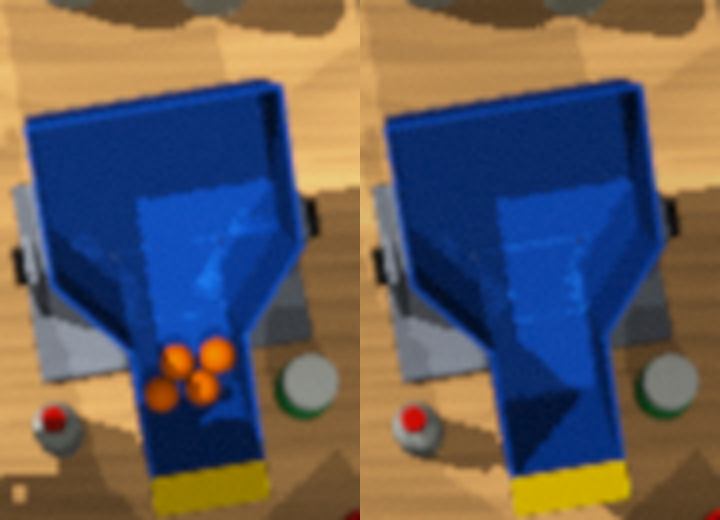

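The bin is empty and its lip is in the same place as just after tipping. The glue bottle and paint jar haven't moved. Handing in.

```bash
python3 -c "
from rig import arm
print(arm.finish_job())"
```

```text
the job is handed in; nothing more can be done
None
```

The job is done and handed in at about 49 s. All four orange beads are in the white tray, the bin is still tipped fully forward, and the scoop stands upright on its mat.

- **How it went:** I pressed the yellow lip down to the stop and the four beads gathered in the nose. The tool could only turn about its vertical axis. So I tilted the scoop in the grip by pushing it against the tray wall and the bin's floor, slid it under the beads, and carried them level. Inside the tray I tilted it nose-down so they rolled out. The fingers never touched a bead.
- **Last checks:** The final pictures show four beads in the tray and an empty bin. The lip is within a pixel of where it was just after tipping. The glue bottle and paint jar haven't moved, and the tape roll and varnish jar look in place too. The arm was clear of everything at hand-in.
- **What was less than ideal:** The force on the wrist reached about 39 N at the end of some moves while the scoop was pressed into the bin. I only read it at the end of each move, so brief peaks in between could have been higher. The tool's tilt also drifted by about 3 degrees, and the scoop stands a few millimetres from where it started.

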